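# Slide the top coaster tile on to the ledge and stand the bottle on it

## Task

Slide the blue top tile off the stack in the wooden coaster rack, across on to the rack's empty ledge and fully home against the end stop: do not lift it out of the rack, press on it only lightly, and do not shift the two tiles beneath it. Then stand the amber dropper bottle upright on the middle of the blue tile, setting it down gently. Leave everything else as it is.

Things in the scene. Friction and masses are not known exactly. Their poses are not given: they have to be found in the camera images.
- rack: fixed wooden coaster rack, 118 mm (x) by 228 mm (y); on rubber feet that lift it 1 to 10 mm (differs each time); origin at the centre of the underside of its floor board, z up. Along its +y: back wall 8 mm, bay with the stack, 9 mm gap, raised ledge, end stop 8 mm. Side rails 8 mm thick, 102 mm apart inside, run its whole length. All walls end 34.5 mm above the origin, 1.5 mm below the upper face of the top tile, so no tile can be gripped or pushed by its edge
- rack_bay (a point): centre of the floor of the rack's stack bay (rack frame 0, -55, 6 mm); axes as the rack's. Three tiles lie on it
- rack_home (a point): point 24 mm above the rack's origin, on the vertical on which the centre of the blue tile lies when home (rack frame 0, +58, 24 mm): about 113 mm from its start along the rack's +y. The ledge spans y = +2 to +106 mm. Its level upper face lies 0 to 5 mm below this point (differs each time), so the dragged tile tips by up to 0.2 rad and sinks 2 to 7 mm in all
- rack_stop (a point): middle of the top edge of the end stop's inner face (rack frame 0, +106, 34.5 mm)
- top_tile_center (a point): blue glazed coaster tile, 96 x 96 x 10 mm, about 200 g; this point is its centre, 5 mm under its upper face, z up; on the stack its upper face is about 36 mm above the rack's origin, on the ledge 29 to 34 mm. Shut fingertips pressed on it with about 5 to 10 N drag it along without slipping; all is rigid, so a millimetre or two too deep is too hard; over 15 N is too hard
- middle_tile_center (a point): terracotta coaster tile, 96 x 96 x 10 mm, about 200 g; this point is its centre, 5 mm under its upper face, z up; directly beneath the blue one, must stay where it is
- bottom_tile_center (a point): white coaster tile, 96 x 96 x 10 mm, about 200 g; this point is its centre, 5 mm under its upper face, z up; beneath the terracotta one, must stay where it is
- amber_bottle_center (a point): amber glass dropper bottle with black cap, 102 mm high, 70 g; round body 32 mm in diameter from the bottom up to 65 mm, cap and dropper above; this point is on its axis half-way up, 51 mm above its underside, z up
- salt_shaker: grey and clear salt shaker, 44 mm round, 90 mm high; origin at the centre of its underside; bystander
- spice_jar_a: spice jar with green cap, 46 mm round, 106 mm high; origin at the centre of its underside; bystander
- spice_jar_c: second spice jar with green cap, 46 mm round, 106 mm high; origin at the centre of its underside; bystander
- cookie_jar: clear jar of coloured sweets with red lid, 81 mm round, 163 mm high; origin at the centre of its underside; bystander
- kitchen_timer: white wind-up kitchen timer, 66 mm round, 61 mm high; origin at the centre of its underside; bystander
- top_tile: the blue tile again, origin at the centre of its underside
- amber_bottle: the amber bottle again, origin at the centre of its underside
Not all that is in view belongs to the job. Leave any purple look-alike of the amber_bottle alone. There is more than one size of the top_tile; the job needs the larger.

How it is judged:
On the way:
1. the blue tile lies flat on the ledge, home against the end stop (gap under 3.5 mm) (y of top_tile_center in the frame of rack between 0.0545 and 0.0615 m and z of top_tile_center in the frame of rack between 0.0225 and 0.0303 m and angle between top_tile_center's own z axis and vertical below 0.04 rad), for 0.2 s.
At the end, for the whole second after the job is handed in: The blue tile lies flat on the ledge with less than 3.5 mm between it and the end stop; the amber bottle stands upright on it, released and at rest, its axis within 20 mm of the tile's centre; the terracotta and white tiles are within 5 mm of where they were (all of step 1 and horizontal distance between amber_bottle_center and top_tile_center below 0.02 m and z of amber_bottle_center in the frame of top_tile_center between 0.051 and 0.061 m and angle between amber_bottle_center's own z axis and vertical below 0.08 rad and linear speed of each of amber_bottle, top_tile below 0.02 m/s and distance of each of middle_tile_center, bottom_tile_center from where it was at the start of the episode below 0.005 m); the robot touches nothing.
It fails at once if the blue tile pressed with more than 15 N (contact force between the fingers and top_tile above 15 N).
It fails at once if the blue tile lifted out of the rack or tipped up (over 17 degrees) (z of top_tile_center in the frame of rack above 0.041 m or angle between top_tile_center's own z axis and vertical above 0.3 rad).
It fails at once if the terracotta or white tile shifted by more than 5 mm (distance of any of middle_tile_center, bottom_tile_center from where it was at the start of the episode above 0.005 m).
It fails at once if the bottle set down or dropped hard on the tile (over 25 N) (contact force between amber_bottle and top_tile above 25 N).
It fails at once if another thing on the island pushed by more than 20 mm (distance of any of salt_shaker, spice_jar_a, spice_jar_c, cookie_jar, kitchen_timer from where it was at the start of the episode above 0.02 m).
It also fails if it takes over 70 s, if anything falls off the work surface, if the arm or the gripper's body presses on something with over 40 N, if the wrist force passes 120 N, or if a joint passes its speed limit or range.

## Robot

A 6-joint arm with a two-finger parallel gripper is mounted at the origin on the work surface; the furniture and walls round the work are solid. World frame = base frame: x ahead of the robot, y to its left, z up, the work surface at z = 0. Lengths are in m, angles in rad, forces in N, time in s.
With the tool pointing down it reaches from about 0.25 to 0.775 m from the base axis. Payload 4 kg.
Tool frame: the origin (TCP) lies midway between the tips of the shut fingers; the grasp point (between the pads) lies 19 mm behind it (r.hold_point_z is the distance from the TCP to the grasp point, in m); z points along the fingers, y is the direction in which the jaws open and shut (so a half turn about z gives the same grasp; the last joint's range is limited). The gripper opens to 85 mm and grips with 20 to 120 N. Pads are 22 mm wide; open, the fingers measure 114 mm over their backs; the gripper's body (76 mm by 85 mm) begins 54 mm behind the grasp point. The pads swing forward as they close: fully open they stand 13 mm farther back than shut.
Start: joints at [1.1, 0.087, 1.371, -0, 1.684, -0.103], TCP at [0.198, 0.513, 0.231] pointing down, gripper open.
Joint ranges: [-3.1, 3.1], [-0.76, 2.03], [0.27, 2.55], [-1.08, 4.22], [0.17, 2.65], [-2.57, 2.57]. Speed limits (rad/s): [2.79, 2.79, 3.14, 3.14, 3.14, 3.14].

## Interface

Orientations are given as a rotation vector (axis times angle).
In Python, from workcell import r, imaging, order gives the robot as it stands.
- The arm moves only by the tool step_arm, never from a script. Its argument "targets" is a list of rows, each an object of numbers: "ax", "ay", "az": the turn, a rotation vector about the world's x, y, z in rad; "dx", "dy", "dz": the shift along the world's x, y, z in cm; "claw": the gripper command: -1 is fully open, 1 is shut, values between are in proportion. In form: [{"ax": .., "ay": .., "az": .., "dx": .., "dy": .., "dz": .., "claw": ..}, ...]. A call has exactly 10 rows; each row shifts and turns the pose as measured when the row begins; what a row does not reach is not made up. A row lasts 1/12 s, in which the tool goes at most 41.7 mm and 7.16 degrees, less where a joint would pass 70% of its speed; a pose out of reach is approached as far as the arm can. A call with a gripper value outside its range is refused whole. The fingers move at their own pace and stop on an object; "newtons" is the grip in N (left out, the last holds). Time passes only in rows, so rows that do not move let the fingers close, or fill a call up. It gives the time, the measured TCP pose, the force and the opening at its end, in the units of the state.
- r.sense(): the state, without advancing time (a new reading comes with each control period).
- imaging.capture(name): name is "scene" or "top" or "wrist"; returns a dict with "frame" (420x560x3 uint8, red, green, blue), "fx", "fy", "cx", "cy" (pixels), "R" (3x3) and "t" (3): a world point X has camera coordinates R X + t; the wrist camera has in their place "mount" (4x4, takes a point from camera to tool coordinates, whose origin is the TCP and whose axes are the flange's). Camera axes: x right, y down, z forward; pixel columns grow to the right and rows downward; lengths in m; the calibration is good to about 2 mm. A picture is of the moment at which its call begins: read the wrist's pose just before it. There is no depth.
- order.close_job(): hands the job in, once; it reports no verdict.
The state is a dict: "time_s": time; "joint_positions": joint angles; "qvel": joint speeds; "tau": joint torques, N m; "ee_pos": TCP position; "tcp_rot": TCP orientation; "contact_force": force on the tool from outside, world axes, zero at the start; "wrist_torque": the same for the moment, N m; "opening": finger opening in m.
Only numpy, scipy, OpenCV 4.12 (cv2) and the standard library are available. Lean on these libraries where they do the work, as an engineer would, in place of code of your own. Each camera call takes 0.05 s, during which the arm holds its last target.

## Working session

There is one attempt and no reset: what is moved stays moved. The work goes in short steps, Python scripts to look and compute and a tool call to move; the robot and the scene stay as the last step left them, time stands still between calls to the robot, and variables do not carry over. Pictures are saved under pics/ and viewed, and the job is handed in when it is done.

Besides the shell and the picture viewer there is one more tool, called after ">>>" as name(argument=value, ...), one argument or row to a line, values as JSON. step_arm: Moves the arm, as the interface text tells. Its arguments: {"type":"object","properties":{"targets":{"type":"array","items":{"type":"object","properties":{"ax":{"type":"number"},"ay":{"type":"number"},"az":{"type":"number"},"dx":{"type":"number"},"dy":{"type":"number"},"dz":{"type":"number"},"claw":{"type":"number"}}}},"newtons":{"type":"number"}},"required":["targets"]}

```bash
ls; mkdir -p pics
python3 - <<'E'
from workcell import r, imaging, order
import cv2
s=r.sense(); print(s, r.hold_point_z)
for n in ["scene","top","wrist"]:
    c=imaging.capture(n); cv2.imwrite(f"pics/a_{n}.png",c["frame"][:,:,::-1]); print(n,{k:v for k,v in c.items() if k!="frame"})
E
```

```text
pics
{'time_s': 0.0, 'joint_positions': array([ 1.09987230e+00,  8.79535285e-02,  1.37228723e+00, -1.94566403e-05,
        1.68362187e+00, -1.03082692e-01]), 'qvel': array([ 0.00134472, -0.00092349, -0.00061721,  0.00095234, -0.00072336,
       -0.00111105]), 'tau': array([-2.38904628e-03, -3.51871455e+01, -3.13270533e+01, -6.91011464e-04,
        1.09738068e-02,  1.36407613e-05]), 'ee_pos': array([0.19754711, 0.51274548, 0.23012322]), 'tcp_rot': array([-0.57444065, -3.08799126,  0.00342774]), 'contact_force': array([ 0.39760357,  0.41755834, -0.12695097]), 'wrist_torque': array([ 0.00743415,  0.01084758, -0.02037818]), 'opening': 0.08534431810013939} 0.0187
scene {'fx': 450.59294732293364, 'fy': 450.59294732293364, 'cx': 276.7140199213711, 'cy': 205.32112843173073, 'R': array([[ 0.70628666, -0.7077633 , -0.01517449],
       [-0.50140753, -0.48499972, -0.71649547],
       [ 0.49974957,  0.5136598 , -0.69742668]]), 't': array([-0.26580868,  0.21974955,  1.21791886])}
top {'fx': 502.59193145171724, 'fy': 502.59193145171724, 'cx': 280.1258687006924, 'cy': 202.6979885663326, 'R': array([[ 0.00182002, -0.99999283,  0.00332193],
       [-0.986264  , -0.00234369, -0.16516003],
       [ 0.16516663, -0.0029757 , -0.98626119]]), 't': array([-0.03858762,  0.40461613,  1.48598581])}
wrist {'fx': 299.188871724692, 'fy': 299.188871724692, 'cx': 283.867102389307, 'cy': 207.79583778842854, 'mount': array([[-1.47888557e-04, -9.50419143e-01, -3.10971751e-01,
         8.06138105e-02],
       [ 9.99999953e-01, -5.68510223e-05, -3.01816001e-04,
        -3.05622648e-04],
       [ 2.69172643e-04, -3.10971781e-01,  9.50419107e-01,
        -1.43176425e-01],
       [ 0.00000000e+00,  0.00000000e+00,  0.00000000e+00,
         1.00000000e+00]])}
```

View pics/a_scene.png

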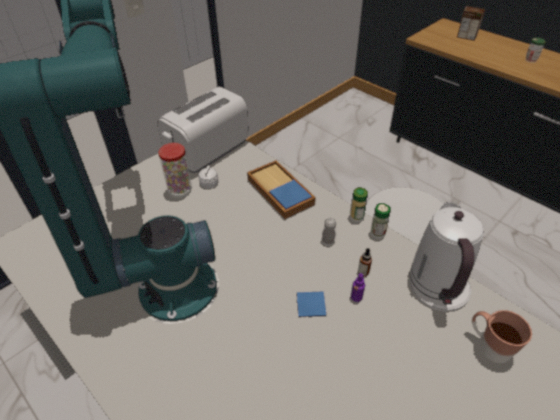

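View pics/a_top.png

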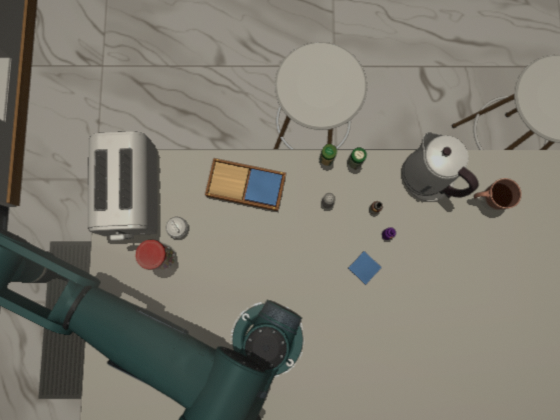

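View pics/a_wrist.png

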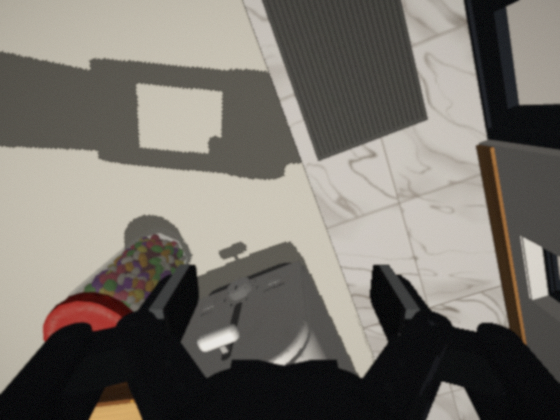

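The top view shows the rack at about (245,185), with a blue tile at its right end and the empty ledge at its left. There is a loose blue tile at (364,268). The dark amber bottle is at (376,208) and the purple one at (389,233). I'll enlarge these and measure.

```bash
cat > h.py <<'E'
import numpy as np, cv2
from workcell import r, imaging, order
def ray(c,u,v):
    d=c["R"].T@np.array([(u-c["cx"])/c["fx"],(v-c["cy"])/c["fy"],1.0]); o=-c["R"].T@c["t"]; return o,d
def onz(c,u,v,z):
    o,d=ray(c,u,v); return o+d*(z-o[2])/d[2]
def proj(c,X):
    p=c["R"]@np.asarray(X)+c["t"]; return np.array([c["fx"]*p[0]/p[2]+c["cx"],c["fy"]*p[1]/p[2]+c["cy"]])
def tri(c1,p1,c2,p2):
    o1,d1=ray(c1,*p1);o2,d2=ray(c2,*p2)
    A=np.stack([d1,-d2],1);s=np.linalg.lstsq(A,o2-o1,rcond=None)[0]
    a=o1+d1*s[0];b=o2+d2*s[1];return (a+b)/2,np.linalg.norm(a-b)
def wristcam(s,c):
    from scipy.spatial.transform import Rotation as Ro
    T=np.eye(4);T[:3,:3]=Ro.from_rotvec(s["tcp_rot"]).as_matrix();T[:3,3]=s["ee_pos"]
    W=T@c["mount"];c["R"]=W[:3,:3].T;c["t"]=-c["R"]@W[:3,3];return c
E
python3 - <<'E'
from h import *
t=imaging.capture("top"); s=imaging.capture("scene")
ft=t["frame"][:,:,::-1]; fs=s["frame"][:,:,::-1]
a=cv2.resize(ft[145:290,200:400],None,fx=4,fy=4,interpolation=cv2.INTER_CUBIC); cv2.imwrite("pics/b_top.png",a)
a=cv2.resize(fs[155:320,240:400],None,fx=3.6,fy=3.6,interpolation=cv2.INTER_CUBIC); cv2.imwrite("pics/b_scene.png",a)
for n,c,f in(("top",t,ft),("scene",s,fs)):
    h=cv2.cvtColor(f,cv2.COLOR_BGR2HSV)
    m=cv2.inRange(h,(100,110,50),(118,255,255))
    for k in cv2.findContours(m,cv2.RETR_EXTERNAL,cv2.CHAIN_APPROX_NONE)[0]:
        if cv2.contourArea(k)<100: continue
        rc=cv2.minAreaRect(k); B=cv2.boxPoints(rc)
        for z in(0.01,0.041):
            P=np.array([onz(c,*b,z) for b in B]); print(n,rc,z,P.mean(0).round(4),np.linalg.norm(np.diff(P,axis=0),axis=1).round(4))
    # wood
    m=cv2.inRange(h,(5,90,40),(22,255,255))
    for k in cv2.findContours(m,cv2.RETR_EXTERNAL,cv2.CHAIN_APPROX_NONE)[0]:
        if cv2.contourArea(k)<400: continue
        print(n,"wood",cv2.minAreaRect(k),cv2.contourArea(k))
E
```

```text
top ((364.15814208984375, 267.45367431640625), (21.648441314697266, 21.026683807373047), 42.709388732910156) 0.01 [ 0.2119 -0.291   0.01  ] [0.064  0.0642 0.0637]
top ((364.15814208984375, 267.45367431640625), (21.648441314697266, 21.026683807373047), 42.709388732910156) 0.041 [ 0.2107 -0.2857  0.041 ] [0.0627 0.0629 0.0625]
top ((263.0235290527344, 186.89413452148438), (29.285615921020508, 29.285614013671875), 12.528807640075684) 0.01 [0.4582 0.0151 0.01  ] [0.0921 0.091  0.0919]
top ((263.0235290527344, 186.89413452148438), (29.285615921020508, 29.285614013671875), 12.528807640075684) 0.041 [0.452  0.0141 0.041 ] [0.0902 0.0892 0.09  ]
top wood ((499.6555480957031, 196.62388610839844), (30.18397331237793, 41.754493713378906), 56.97612762451172) 800.5
top wood ((245.04586791992188, 184.1142578125), (74.84334564208984, 39.31096267700195), 11.821488380432129) 2805.0
top wood ((21.262670516967773, 101.7071762084961), (12.872074127197266, 205.2425079345703), 5.168467998504639) 2340.5
scene ((311.0, 304.0), (22.0, 26.0), 90.0) 0.01 [ 0.2047 -0.2963  0.01  ] [0.0683 0.0664 0.0655]
scene (
[... 177 characters left out ...]
), 64.98310089111328) 0.01 [0.4689 0.0321 0.01  ] [0.1182 0.0953 0.1123]
scene ((289.6788330078125, 193.88323974609375), (20.540149688720703, 32.26011657714844), 64.98310089111328) 0.041 [0.4446 0.009  0.041 ] [0.1145 0.0924 0.1088]
scene wood ((503.576904296875, 327.6153564453125), (53.8059196472168, 42.98926544189453), 56.3099365234375) 1477.0
scene wood ((280.52935791015625, 187.97225952148438), (67.9757308959961, 36.26987838745117), 46.636573791503906) 2014.5
scene wood ((317.972412109375, 105.97917175292969), (38.24644088745117, 157.1477813720703), 73.9457778930664) 1533.0
scene wood ((488.4130859375, 50.29826354980469), (163.8697509765625, 42.67410659790039), 18.970407485961914) 5187.5
```

View pics/b_top.png

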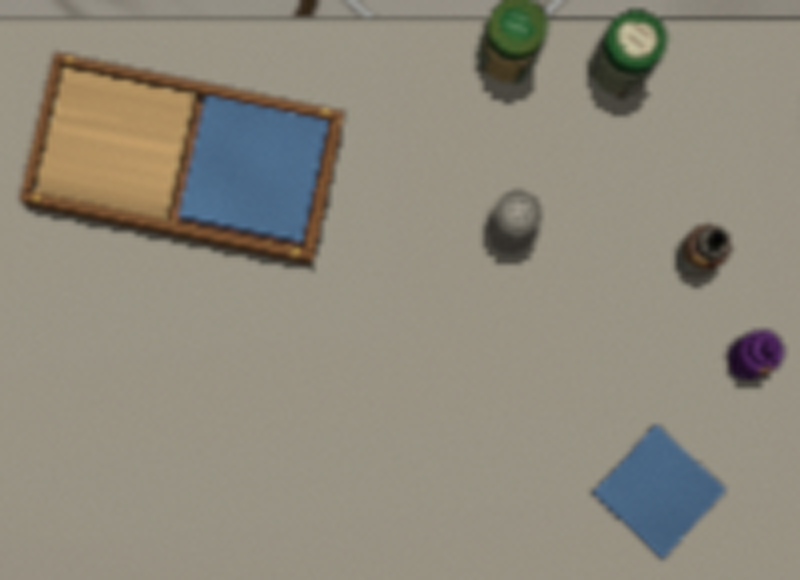

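View pics/b_scene.png

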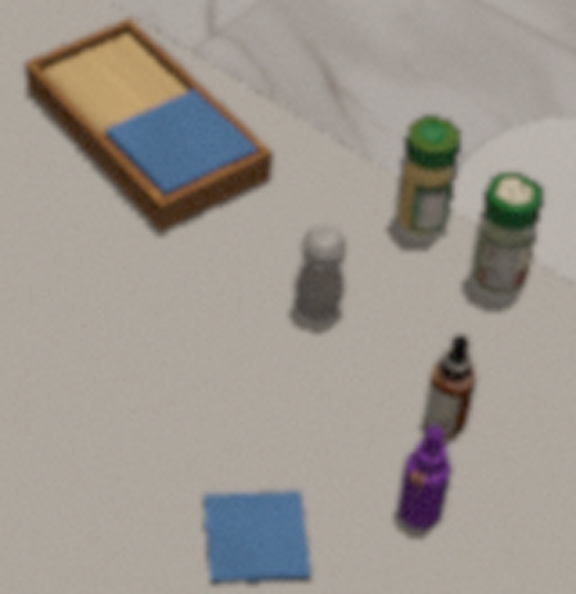

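Two candidates for each thing meant:
- **Blue tile:** the rack tile at (263,187) measures about 92 mm, and the loose one at (364,268) about 64 mm. The larger one, in the rack, is the tile to move.
- **Bottle:** the amber one with the black cap is at top (376,208), scene crop (455,385). The purple one at (389,233) is the look-alike and stays put. The crops confirm this.

Next I'll move the wrist camera over the rack with the fingers shutting.

>>> step_arm(
  targets=[
    {"dz": 4,"claw": 1},
    {"dz": 4,"claw": 1},
    {"dx": 2,"dy": -3.5,"claw": 1},
    {"dx": 2,"dy": -3.5,"claw": 1},
    {"dx": 2,"dy": -3.5,"claw": 1},
    {"dx": 2,"dy": -3.5,"claw": 1},
    {"dx": 2,"dy": -3.5,"claw": 1},
    {"dx": 2,"dy": -3.5,"claw": 1},
    {"dx": 2,"dy": -3.5,"claw": 1},
    {"dx": 2,"dy": -3.5,"claw": 1},
  ],
  newtons=40,
)

```text
$.targets[0]: bad value
```

>>> step_arm(
  targets=[
    {"ax": 0,"ay": 0,"az": 0,"dx": 0,"dy": 0,"dz": 4,"claw": 1},
    {"ax": 0,"ay": 0,"az": 0,"dx": 0,"dy": 0,"dz": 4,"claw": 1},
    {"ax": 0,"ay": 0,"az": 0,"dx": 2,"dy": -3.5,"dz": 0,"claw": 1},
    {"ax": 0,"ay": 0,"az": 0,"dx": 2,"dy": -3.5,"dz": 0,"claw": 1},
    {"ax": 0,"ay": 0,"az": 0,"dx": 2,"dy": -3.5,"dz": 0,"claw": 1},
    {"ax": 0,"ay": 0,"az": 0,"dx": 2,"dy": -3.5,"dz": 0,"claw": 1},
    {"ax": 0,"ay": 0,"az": 0,"dx": 2,"dy": -3.5,"dz": 0,"claw": 1},
    {"ax": 0,"ay": 0,"az": 0,"dx": 2,"dy": -3.5,"dz": 0,"claw": 1},
    {"ax": 0,"ay": 0,"az": 0,"dx": 2,"dy": -3.5,"dz": 0,"claw": 1},
    {"ax": 0,"ay": 0,"az": 0,"dx": 2,"dy": -3.5,"dz": 0,"claw": 1},
  ],
  newtons=40,
)

```text
time_s: 1.08
ee_pos: [0.3546, 0.2235, 0.3036]
tcp_rot: [-0.545, -3.089, 0.027]
contact_force: [0.9, -0.1, -0.1]
opening: -0.0002
```

>>> step_arm(
  targets=[
    {"ax": 0,"ay": 0,"az": 0,"dx": 2,"dy": -3.5,"dz": -0.5,"claw": 1},
    {"ax": 0,"ay": 0,"az": 0,"dx": 2,"dy": -3.5,"dz": -0.5,"claw": 1},
    {"ax": 0,"ay": 0,"az": 0,"dx": 2,"dy": -3.5,"dz": -1,"claw": 1},
    {"ax": 0,"ay": 0,"az": 0,"dx": 2,"dy": -3,"dz": -1,"claw": 1},
    {"ax": 0,"ay": 0,"az": 0,"dx": 2,"dy": -3,"dz": -2,"claw": 1},
    {"ax": 0,"ay": 0,"az": 0,"dx": 0.5,"dy": -1,"dz": -2,"claw": 1},
    {"ax": 0,"ay": 0,"az": 0,"dx": 0,"dy": 0,"dz": 0,"claw": 1},
    {"ax": 0,"ay": 0,"az": 0,"dx": 0,"dy": 0,"dz": 0,"claw": 1},
    {"ax": 0,"ay": 0,"az": 0,"dx": 0,"dy": 0,"dz": 0,"claw": 1},
    {"ax": 0,"ay": 0,"az": 0,"dx": 0,"dy": 0,"dz": 0,"claw": 1},
  ],
)

```text
time_s: 1.92
ee_pos: [0.4622, 0.0364, 0.235]
tcp_rot: [0.563, 3.088, -0.024]
contact_force: [-0.3, 0.1, 0.4]
opening: -0.0003
```

Run:
```python
from h import *
s=r.sense(); c=wristcam(s,imaging.capture("wrist")); print(s["ee_pos"],s["tcp_rot"],s["contact_force"],s["joint_positions"])
np.savez("w1.npz",**c)
f=np.ascontiguousarray(c["frame"][:,:,::-1]); cv2.imwrite("pics/c_w.png",f)
h=cv2.cvtColor(f,cv2.COLOR_BGR2HSV)
m=cv2.inRange(h,(100,110,40),(118,255,255))
for k in cv2.findContours(m,cv2.RETR_EXTERNAL,cv2.CHAIN_APPROX_NONE)[0]:
    if cv2.contourArea(k)<300: continue
    ap=cv2.approxPolyDP(k,8,True)[:,0]; print("blue",ap.tolist())
    for z in(.037,.041,.046):
        P=np.array([onz(c,*b,z) for b in ap]); print(z,P.mean(0).round(4),np.linalg.norm(P-np.roll(P,-1,0),axis=1).round(4),P.round(4).tolist())
```

```text
[0.46220855 0.03644422 0.23504153] [ 0.56320539  3.08785805 -0.02375267] [-0.25011576  0.11133026  0.36757183] [-0.03285754 -0.10646812  1.55551502 -0.01548116  1.69208328 -1.24470972]
blue [[299, 132], [218, 145], [234, 221], [311, 210]]
0.037 [0.4502 0.0146 0.037 ] [0.092  0.0924 0.0947 0.0925] [[0.4143, 0.0689, 0.037], [0.3956, -0.0212, 0.037], [0.4858, -0.0411, 0.037], [0.5051, 0.0516, 0.037]]
0.041 [0.4495 0.0152 0.041 ] [0.0909 0.0913 0.0936 0.0914] [[0.414, 0.0689, 0.041], [0.3955, -0.0201, 0.041], [0.4846, -0.0398, 0.041], [0.5037, 0.0518, 0.041]]
0.046 [0.4485 0.016  0.046 ] [0.0896 0.09   0.0922 0.09  ] [[0.4136, 0.0689, 0.046], [0.3953, -0.0188, 0.046], [0.4832, -0.0382, 0.046], [0.502, 0.052, 0.046]]
```

View pics/c_w.png

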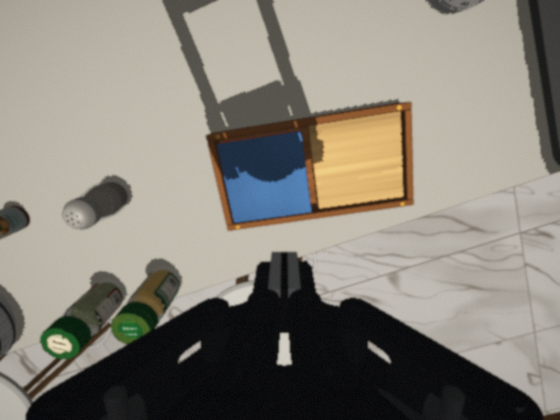

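The wrist view shows the blue tile with corners (299,132), (218,145), (234,221) and (311,210). The empty ledge is to its right and ends at (410,103)-(412,204). I'll refine the rack pose and the bottle position before touching anything.

Run:
```python
from h import *
c=dict(np.load("w1.npz"))
Z=.04
P=np.array([onz(c,*p,Z)[:2] for p in [(410.5,103),(412.5,204.5),(229,229.5),(208.5,136)]])
print(P.round(4).tolist(),P.mean(0),np.linalg.norm(P-np.roll(P,-1,0),axis=1))
d=(P[0]+P[1]-P[2]-P[3]); print("yaw",np.degrees(np.arctan2(-d[0],d[1])))
yh=d/np.linalg.norm(d); print("tile bay centre",P.mean(0)-.055*yh,"home",P.mean(0)+.058*yh)
t=imaging.capture("top"); s=imaging.capture("scene")
for n,q in(("top",t),("scene",s)):
    f=q["frame"][:,:,::-1].copy(); u,v=((376,208) if n=="top" else (365,264))
    x0=u-20;y0=v-25
    cv2.imwrite(f"pics/d_{n}.png",cv2.resize(f[y0:y0+45,x0:x0+45],None,fx=12,fy=12,interpolation=cv2.INTER_CUBIC))
```

```text
[[0.4275, 0.1895], [0.5392, 0.1659], [0.493, -0.0504], [0.3829, -0.0261]] [0.46065131 0.06973094] [0.11418256 0.22115188 0.11277417 0.22025142]
yaw -11.882151431907124
tile bay centre [0.44932684 0.01590942] home [0.47259347 0.12648818]
```

View pics/d_top.png

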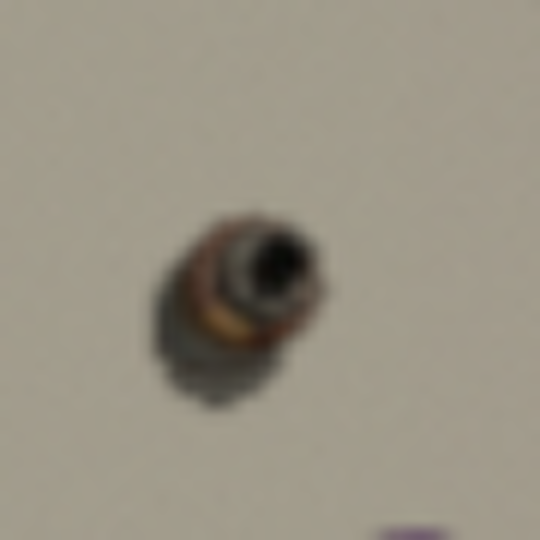

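View pics/d_scene.png

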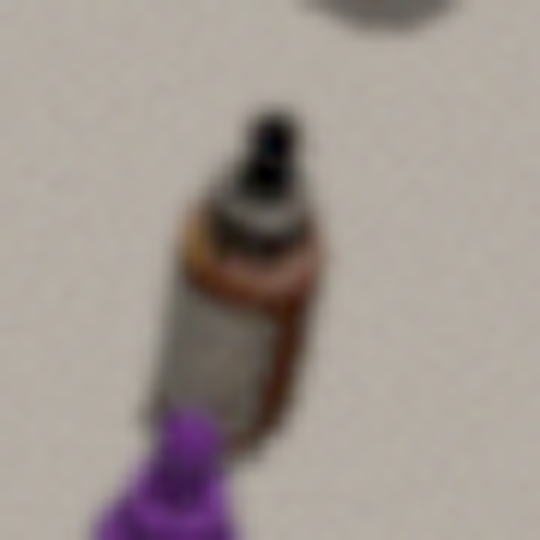

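>>> step_arm(
  targets=[
    {"ax": 0,"ay": 0,"az": 0,"dx": -0.4,"dy": -0.7,"dz": -4,"claw": 1},
    {"ax": 0,"ay": 0,"az": 0,"dx": -0.4,"dy": -0.7,"dz": -4,"claw": 1},
    {"ax": 0,"ay": 0,"az": 0,"dx": -0.4,"dy": -0.7,"dz": -4,"claw": 1},
    {"ax": 0,"ay": 0,"az": 0,"dx": 0,"dy": 0,"dz": -3.5,"claw": 1},
    {"ax": 0,"ay": 0,"az": 0,"dx": 0,"dy": 0,"dz": -1,"claw": 1},
    {"ax": 0,"ay": 0,"az": 0,"dx": 0,"dy": 0,"dz": -0.5,"claw": 1},
    {"ax": 0,"ay": 0,"az": 0,"dx": 0,"dy": 0,"dz": -0.5,"claw": 1},
    {"ax": 0,"ay": 0,"az": 0,"dx": 0,"dy": 0,"dz": 0,"claw": 1},
    {"ax": 0,"ay": 0,"az": 0,"dx": 0,"dy": 0,"dz": 0,"claw": 1},
    {"ax": 0,"ay": 0,"az": 0,"dx": 0,"dy": 0,"dz": 0,"claw": 1},
  ],
)

```text
time_s: 2.9
ee_pos: [0.4551, 0.0215, 0.0672]
tcp_rot: [0.536, 3.063, -0.016]
contact_force: [0.1, -0.5, 0.0]
opening: -0.0003
```

Run:
```python
from h import *
s=r.sense(); print(s["time_s"],s["ee_pos"],s["contact_force"],s["wrist_torque"])
```

```text
2.9 [0.45508262 0.0214583  0.0672073 ] [ 0.13443095 -0.54876233  0.03123178] [ 0.00075458 -0.00203444 -0.02887684]
```

>>> step_arm(
  targets=[
    {"ax": 0,"ay": 0,"az": 0,"dx": -0.05,"dy": -0.06,"dz": -0.25,"claw": 1},
    {"ax": 0,"ay": 0,"az": 0,"dx": -0.05,"dy": -0.06,"dz": -0.25,"claw": 1},
    {"ax": 0,"ay": 0,"az": 0,"dx": -0.05,"dy": -0.06,"dz": -0.25,"claw": 1},
    {"ax": 0,"ay": 0,"az": 0,"dx": -0.05,"dy": -0.06,"dz": -0.25,"claw": 1},
    {"ax": 0,"ay": 0,"az": 0,"dx": -0.05,"dy": -0.06,"dz": -0.2,"claw": 1},
    {"ax": 0,"ay": 0,"az": 0,"dx": -0.05,"dy": -0.06,"dz": -0.2,"claw": 1},
    {"ax": 0,"ay": 0,"az": 0,"dx": -0.05,"dy": -0.06,"dz": -0.2,"claw": 1},
    {"ax": 0,"ay": 0,"az": 0,"dx": -0.05,"dy": -0.06,"dz": -0.2,"claw": 1},
    {"ax": 0,"ay": 0,"az": 0,"dx": 0,"dy": 0,"dz": -0.1,"claw": 1},
    {"ax": 0,"ay": 0,"az": 0,"dx": 0,"dy": 0,"dz": 0,"claw": 1},
  ],
)

```text
time_s: 3.73
ee_pos: [0.454, 0.0158, 0.0507]
tcp_rot: [0.535, 3.054, -0.015]
contact_force: [0.1, -0.3, -0.6]
opening: 0.0001
```

>>> step_arm(
  targets=[
    {"ax": 0,"ay": 0,"az": 0,"dx": 0,"dy": 0,"dz": -0.06,"claw": 1},
    {"ax": 0,"ay": 0,"az": 0,"dx": 0,"dy": 0,"dz": -0.06,"claw": 1},
    {"ax": 0,"ay": 0,"az": 0,"dx": 0,"dy": 0,"dz": -0.06,"claw": 1},
    {"ax": 0,"ay": 0,"az": 0,"dx": 0,"dy": 0,"dz": -0.06,"claw": 1},
    {"ax": 0,"ay": 0,"az": 0,"dx": 0,"dy": 0,"dz": -0.06,"claw": 1},
    {"ax": 0,"ay": 0,"az": 0,"dx": 0,"dy": 0,"dz": -0.06,"claw": 1},
    {"ax": 0,"ay": 0,"az": 0,"dx": 0,"dy": 0,"dz": -0.06,"claw": 1},
    {"ax": 0,"ay": 0,"az": 0,"dx": 0,"dy": 0,"dz": -0.06,"claw": 1},
    {"ax": 0,"ay": 0,"az": 0,"dx": 0,"dy": 0,"dz": -0.06,"claw": 1},
    {"ax": 0,"ay": 0,"az": 0,"dx": 0,"dy": 0,"dz": -0.06,"claw": 1},
  ],
)

```text
time_s: 4.57
ee_pos: [0.4544, 0.0159, 0.0444]
tcp_rot: [0.534, 3.053, -0.015]
contact_force: [0.5, 0.9, -0.1]
opening: 0.0001
```

>>> step_arm(
  targets=[
    {"ax": 0,"ay": 0,"az": 0,"dx": 0,"dy": 0,"dz": -0.04,"claw": 1},
    {"ax": 0,"ay": 0,"az": 0,"dx": 0,"dy": 0,"dz": -0.04,"claw": 1},
    {"ax": 0,"ay": 0,"az": 0,"dx": 0,"dy": 0,"dz": -0.04,"claw": 1},
    {"ax": 0,"ay": 0,"az": 0,"dx": 0,"dy": 0,"dz": -0.04,"claw": 1},
    {"ax": 0,"ay": 0,"az": 0,"dx": 0,"dy": 0,"dz": -0.04,"claw": 1},
    {"ax": 0,"ay": 0,"az": 0,"dx": 0,"dy": 0,"dz": -0.04,"claw": 1},
    {"ax": 0,"ay": 0,"az": 0,"dx": 0,"dy": 0,"dz": -0.04,"claw": 1},
    {"ax": 0,"ay": 0,"az": 0,"dx": 0,"dy": 0,"dz": -0.04,"claw": 1},
    {"ax": 0,"ay": 0,"az": 0,"dx": 0,"dy": 0,"dz": -0.04,"claw": 1},
    {"ax": 0,"ay": 0,"az": 0,"dx": 0,"dy": 0,"dz": -0.04,"claw": 1},
  ],
)

```text
time_s: 5.4
ee_pos: [0.4544, 0.0159, 0.04]
tcp_rot: [0.534, 3.053, -0.015]
contact_force: [0.4, 0.3, -0.2]
opening: 0.0
```

>>> step_arm(
  targets=[
    {"ax": 0,"ay": 0,"az": 0,"dx": 0,"dy": 0,"dz": -0.03,"claw": 1},
    {"ax": 0,"ay": 0,"az": 0,"dx": 0,"dy": 0,"dz": -0.03,"claw": 1},
    {"ax": 0,"ay": 0,"az": 0,"dx": 0,"dy": 0,"dz": -0.03,"claw": 1},
    {"ax": 0,"ay": 0,"az": 0,"dx": 0,"dy": 0,"dz": -0.03,"claw": 1},
    {"ax": 0,"ay": 0,"az": 0,"dx": 0,"dy": 0,"dz": -0.03,"claw": 1},
    {"ax": 0,"ay": 0,"az": 0,"dx": 0,"dy": 0,"dz": -0.03,"claw": 1},
    {"ax": 0,"ay": 0,"az": 0,"dx": 0,"dy": 0,"dz": -0.03,"claw": 1},
    {"ax": 0,"ay": 0,"az": 0,"dx": 0,"dy": 0,"dz": -0.03,"claw": 1},
    {"ax": 0,"ay": 0,"az": 0,"dx": 0,"dy": 0,"dz": -0.03,"claw": 1},
    {"ax": 0,"ay": 0,"az": 0,"dx": 0,"dy": 0,"dz": -0.03,"claw": 1},
  ],
)

```text
time_s: 6.23
ee_pos: [0.4549, 0.0159, 0.0378]
tcp_rot: [0.534, 3.052, -0.014]
contact_force: [0.1, -0.5, 1.6]
opening: -0.0005
```

>>> step_arm(
  targets=[
    {"ax": 0,"ay": 0,"az": 0,"dx": 0,"dy": 0,"dz": -0.03,"claw": 1},
    {"ax": 0,"ay": 0,"az": 0,"dx": 0,"dy": 0,"dz": -0.03,"claw": 1},
    {"ax": 0,"ay": 0,"az": 0,"dx": 0,"dy": 0,"dz": -0.04,"claw": 1},
    {"ax": 0,"ay": 0,"az": 0,"dx": 0,"dy": 0,"dz": -0.04,"claw": 1},
    {"ax": 0,"ay": 0,"az": 0,"dx": 0,"dy": 0,"dz": -0.05,"claw": 1},
    {"ax": 0,"ay": 0,"az": 0,"dx": 0,"dy": 0,"dz": -0.05,"claw": 1},
    {"ax": 0,"ay": 0,"az": 0,"dx": 0,"dy": 0,"dz": -0.06,"claw": 1},
    {"ax": 0,"ay": 0,"az": 0,"dx": 0,"dy": 0,"dz": -0.06,"claw": 1},
    {"ax": 0,"ay": 0,"az": 0,"dx": 0,"dy": 0,"dz": -0.06,"claw": 1},
    {"ax": 0,"ay": 0,"az": 0,"dx": 0,"dy": 0,"dz": -0.06,"claw": 1},
  ],
)

```text
time_s: 7.07
ee_pos: [0.4563, 0.0158, 0.0377]
tcp_rot: [0.533, 3.049, -0.015]
contact_force: [-3.0, 0.4, 6.6]
opening: 0.0
```

>>> step_arm(
  targets=[
    {"ax": 0,"ay": 0,"az": 0,"dx": -0.02,"dy": 0.05,"dz": -0.06,"claw": 1},
    {"ax": 0,"ay": 0,"az": 0,"dx": 0,"dy": 0.1,"dz": -0.06,"claw": 1},
    {"ax": 0,"ay": 0,"az": 0,"dx": 0,"dy": 0.15,"dz": -0.065,"claw": 1},
    {"ax": 0,"ay": 0,"az": 0,"dx": 0.01,"dy": 0.15,"dz": -0.065,"claw": 1},
    {"ax": 0,"ay": 0,"az": 0,"dx": 0.01,"dy": 0.15,"dz": -0.065,"claw": 1},
    {"ax": 0,"ay": 0,"az": 0,"dx": 0.01,"dy": 0.15,"dz": -0.065,"claw": 1},
    {"ax": 0,"ay": 0,"az": 0,"dx": 0.01,"dy": 0.15,"dz": -0.065,"claw": 1},
    {"ax": 0,"ay": 0,"az": 0,"dx": 0.01,"dy": 0.15,"dz": -0.065,"claw": 1},
    {"ax": 0,"ay": 0,"az": 0,"dx": 0.01,"dy": 0.15,"dz": -0.065,"claw": 1},
    {"ax": 0,"ay": 0,"az": 0,"dx": 0.01,"dy": 0.15,"dz": -0.065,"claw": 1},
  ],
)

```text
time_s: 7.9
ee_pos: [0.4594, 0.0241, 0.0378]
tcp_rot: [0.531, 3.041, -0.033]
contact_force: [-2.0, -0.9, 5.8]
opening: -0.0
```

```bash
cat > look.py <<'E'
from h import *
import sys
s=r.sense(); c=wristcam(s,imaging.capture("wrist")); t=imaging.capture("top")
f=np.vstack([c["frame"][:300],cv2.resize(t["frame"][145:220,190:330],(560,300),interpolation=cv2.INTER_CUBIC)])[:,:,::-1]
cv2.imwrite(f"pics/{sys.argv[1]}.png",f); print(s["ee_pos"],s["contact_force"])
E
python3 look.py e1
```

```text
[0.45940773 0.02413543 0.03780235] [-1.97249681 -0.91881805  5.78842335]
```

View pics/e1.png

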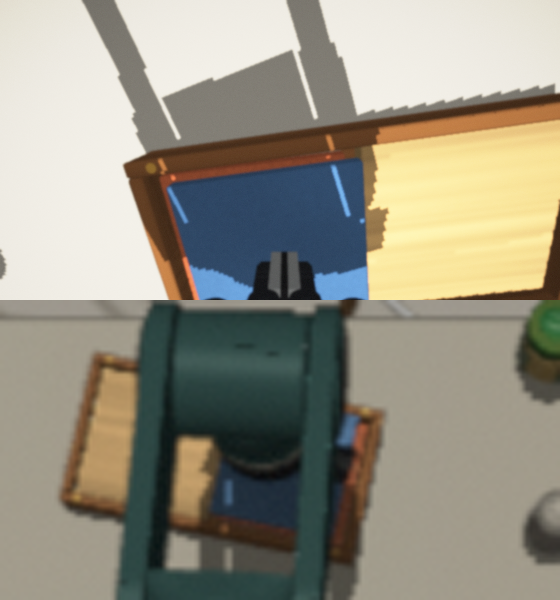

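The blue tile follows the fingers: terracotta now shows along its rear edge at about (175,215). I'll check the tool tilt, then continue.

```bash
cat > st.py <<'E'
from h import *
from scipy.spatial.transform import Rotation as Ro
s=r.sense(); R=Ro.from_rotvec(s["tcp_rot"]).as_matrix(); z=R[:,2]
corr=np.cross(z,[0,0,-1]); 
print("t",round(s["time_s"],2),"tilt fix ax,ay",corr[:2].round(4),"toolx ang",np.degrees(np.arctan2(R[1,0],R[0,0])).round(1),"F",s["contact_force"].round(1))
y=np.array([0.2059,0.9786]);x=np.array([.9786,-.2059]);o=np.array([.4607,.0697]); p=s["ee_pos"][:2]-o
print("rack xy of tcp mm",(1e3*x@p).round(1),(1e3*y@p).round(1),"z",(1e3*s["ee_pos"][2]).round(1))
E
python3 st.py
```

```text
t 8.0 tilt fix ax,ay [0.0297 0.0498] toolx ang 160.2 F [-1.2 -0.9  6.3]
rack xy of tcp mm 8.1 -44.6 z 37.8
```

>>> step_arm(
  targets=[
    {"ax": 0.003,"ay": 0.006,"az": 0,"dx": 0.0,"dy": 0.15,"dz": -0.065,"claw": 1},
    {"ax": 0.003,"ay": 0.006,"az": 0,"dx": 0,"dy": 0.18,"dz": -0.065,"claw": 1},
    {"ax": 0.003,"ay": 0.006,"az": 0,"dx": 0,"dy": 0.2,"dz": -0.065,"claw": 1},
    {"ax": 0.003,"ay": 0.006,"az": 0,"dx": 0,"dy": 0.2,"dz": -0.065,"claw": 1},
    {"ax": 0.003,"ay": 0.006,"az": 0,"dx": 0,"dy": 0.2,"dz": -0.065,"claw": 1},
    {"ax": 0.003,"ay": 0.006,"az": 0,"dx": 0,"dy": 0.2,"dz": -0.065,"claw": 1},
    {"ax": 0.003,"ay": 0.006,"az": 0,"dx": 0,"dy": 0.2,"dz": -0.065,"claw": 1},
    {"ax": 0.003,"ay": 0.006,"az": 0,"dx": 0,"dy": 0.2,"dz": -0.065,"claw": 1},
    {"ax": 0.003,"ay": 0.006,"az": 0,"dx": 0,"dy": 0.2,"dz": -0.065,"claw": 1},
    {"ax": 0.003,"ay": 0.006,"az": 0,"dx": 0,"dy": 0.2,"dz": -0.065,"claw": 1},
  ],
)

```text
time_s: 8.83
ee_pos: [0.4626, 0.0391, 0.0375]
tcp_rot: [-0.538, -3.092, 0.018]
contact_force: [-1.4, -1.6, 6.8]
opening: 0.0004
```

```bash
python3 st.py
```

```text
t 8.83 tilt fix ax,ay [ 0.0105 -0.0052] toolx ang 160.2 F [-1.4 -1.6  6.8]
rack xy of tcp mm 8.2 -29.6 z 37.5
```

>>> step_arm(
  targets=[
    {"ax": 0.002,"ay": 0.002,"az": 0,"dx": 0,"dy": 0.2,"dz": -0.065,"claw": 1},
    {"ax": 0.002,"ay": 0.002,"az": 0,"dx": 0,"dy": 0.2,"dz": -0.065,"claw": 1},
    {"ax": 0.002,"ay": 0.002,"az": 0,"dx": 0,"dy": 0.2,"dz": -0.065,"claw": 1},
    {"ax": 0.002,"ay": 0.002,"az": 0,"dx": 0,"dy": 0.2,"dz": -0.065,"claw": 1},
    {"ax": 0.002,"ay": 0.002,"az": 0,"dx": 0,"dy": 0.2,"dz": -0.065,"claw": 1},
    {"ax": 0.002,"ay": 0.002,"az": 0,"dx": 0,"dy": 0.2,"dz": -0.065,"claw": 1},
    {"ax": 0.002,"ay": 0.002,"az": 0,"dx": 0,"dy": 0.2,"dz": -0.065,"claw": 1},
    {"ax": 0.002,"ay": 0.002,"az": 0,"dx": 0,"dy": 0.2,"dz": -0.065,"claw": 1},
    {"ax": 0.002,"ay": 0.002,"az": 0,"dx": 0,"dy": 0.2,"dz": -0.065,"claw": 1},
    {"ax": 0.002,"ay": 0.002,"az": 0,"dx": 0,"dy": 0.2,"dz": -0.065,"claw": 1},
  ],
)

```text
time_s: 9.67
ee_pos: [0.466, 0.0547, 0.0376]
tcp_rot: [-0.536, -3.076, 0.007]
contact_force: [-1.4, -1.4, 7.0]
opening: 0.0
```

```bash
python3 st.py; python3 look.py e2
```

```text
t 9.67 tilt fix ax,ay [ 0.0011 -0.0194] toolx ang 160.2 F [-1.4 -1.4  7. ]
rack xy of tcp mm 8.3 -13.6 z 37.6
[0.46602983 0.05471033 0.03756232] [-1.44763459 -1.38681162  6.96987148]
```

View pics/e2.png

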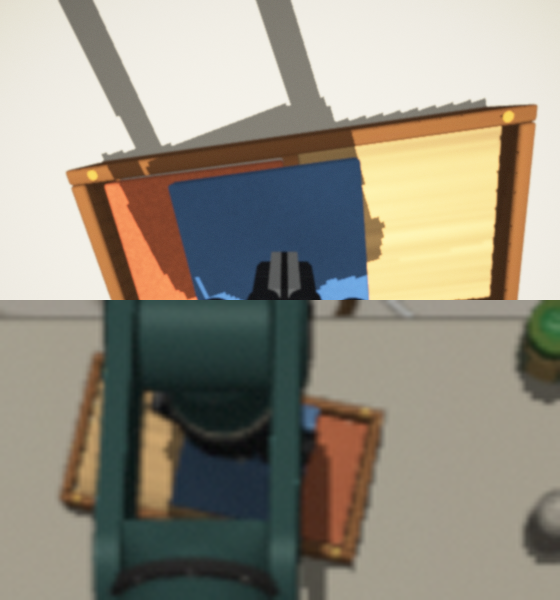

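>>> step_arm(
  targets=[
    {"ax": 0.001,"ay": -0.001,"az": 0,"dx": 0,"dy": 0.2,"dz": -0.065,"claw": 1},
    {"ax": 0.001,"ay": -0.001,"az": 0,"dx": 0,"dy": 0.2,"dz": -0.065,"claw": 1},
    {"ax": 0.001,"ay": -0.001,"az": 0,"dx": 0,"dy": 0.2,"dz": -0.065,"claw": 1},
    {"ax": 0.001,"ay": -0.001,"az": 0,"dx": 0,"dy": 0.2,"dz": -0.065,"claw": 1},
    {"ax": 0.001,"ay": -0.001,"az": 0,"dx": 0,"dy": 0.2,"dz": -0.065,"claw": 1},
    {"ax": 0.001,"ay": -0.001,"az": 0,"dx": 0,"dy": 0.2,"dz": -0.065,"claw": 1},
    {"ax": 0.001,"ay": -0.001,"az": 0,"dx": 0,"dy": 0.2,"dz": -0.065,"claw": 1},
    {"ax": 0.001,"ay": -0.001,"az": 0,"dx": 0,"dy": 0.2,"dz": -0.065,"claw": 1},
    {"ax": 0.001,"ay": -0.001,"az": 0,"dx": 0,"dy": 0.2,"dz": -0.065,"claw": 1},
    {"ax": 0.001,"ay": -0.001,"az": 0,"dx": 0,"dy": 0.2,"dz": -0.065,"claw": 1},
  ],
)

```text
time_s: 10.6
ee_pos: [0.4696, 0.0715, 0.0371]
tcp_rot: [-0.539, -3.094, -0.001]
contact_force: [-1.9, -0.6, 5.6]
opening: -0.0
```

```bash
python3 st.py
```

```text
t 10.6 tilt fix ax,ay [-0.0006 -0.001 ] toolx ang 160.2 F [-1.9 -0.6  5.6]
rack xy of tcp mm 8.3 3.6 z 37.1
```

>>> step_arm(
  targets=[
    {"ax": 0.001,"ay": 0.002,"az": 0,"dx": 0,"dy": 0.2,"dz": -0.07,"claw": 1},
    {"ax": 0.001,"ay": 0.002,"az": 0,"dx": 0,"dy": 0.2,"dz": -0.07,"claw": 1},
    {"ax": 0.001,"ay": 0.002,"az": 0,"dx": 0,"dy": 0.2,"dz": -0.07,"claw": 1},
    {"ax": 0.001,"ay": 0.002,"az": 0,"dx": 0,"dy": 0.2,"dz": -0.07,"claw": 1},
    {"ax": 0.001,"ay": 0.002,"az": 0,"dx": 0,"dy": 0.2,"dz": -0.07,"claw": 1},
    {"ax": 0.001,"ay": 0.002,"az": 0,"dx": 0,"dy": 0.2,"dz": -0.07,"claw": 1},
    {"ax": 0.001,"ay": 0.002,"az": 0,"dx": 0,"dy": 0.2,"dz": -0.07,"claw": 1},
    {"ax": 0.001,"ay": 0.002,"az": 0,"dx": 0,"dy": 0.2,"dz": -0.07,"claw": 1},
    {"ax": 0.001,"ay": 0.002,"az": 0,"dx": 0,"dy": 0.2,"dz": -0.07,"claw": 1},
    {"ax": 0.001,"ay": 0.002,"az": 0,"dx": 0,"dy": 0.2,"dz": -0.07,"claw": 1},
  ],
)

```text
time_s: 11.43
ee_pos: [0.4732, 0.0889, 0.0365]
tcp_rot: [-0.537, -3.082, -0.001]
contact_force: [-2.1, -1.3, 5.9]
opening: -0.0
```

```bash
python3 st.py; python3 look.py e3
```

```text
t 11.43 tilt fix ax,ay [-0.0029 -0.0131] toolx ang 160.2 F [-2.1 -1.3  5.9]
rack xy of tcp mm 8.3 21.4 z 36.5
[0.47324932 0.08890257 0.03647442] [-2.12441629 -1.25608441  5.93716016]
```

View pics/e3.png

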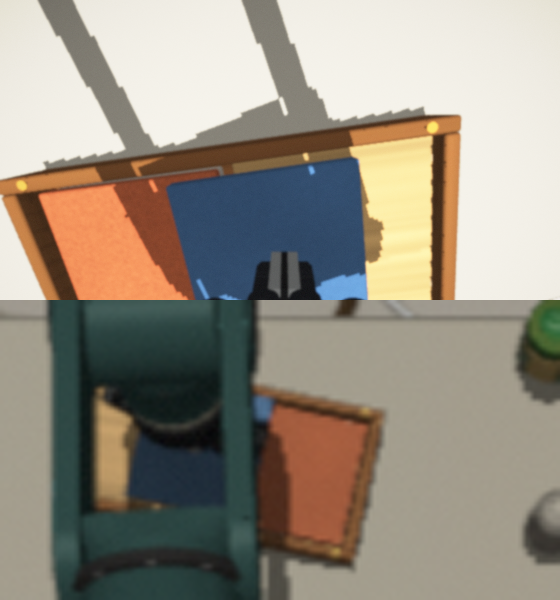

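>>> step_arm(
  targets=[
    {"ax": 0.001,"ay": 0.0,"az": 0,"dx": 0,"dy": 0.2,"dz": -0.07,"claw": 1},
    {"ax": 0.001,"ay": 0.0,"az": 0,"dx": 0,"dy": 0.2,"dz": -0.07,"claw": 1},
    {"ax": 0.001,"ay": 0.0,"az": 0,"dx": 0,"dy": 0.2,"dz": -0.07,"claw": 1},
    {"ax": 0.001,"ay": 0.0,"az": 0,"dx": 0,"dy": 0.2,"dz": -0.07,"claw": 1},
    {"ax": 0.001,"ay": 0.0,"az": 0,"dx": 0,"dy": 0.2,"dz": -0.07,"claw": 1},
    {"ax": 0.001,"ay": 0.0,"az": 0,"dx": 0,"dy": 0.2,"dz": -0.07,"claw": 1},
    {"ax": 0.001,"ay": 0.0,"az": 0,"dx": 0,"dy": 0.2,"dz": -0.07,"claw": 1},
    {"ax": 0.001,"ay": 0.0,"az": 0,"dx": 0,"dy": 0.2,"dz": -0.07,"claw": 1},
    {"ax": 0.001,"ay": 0.0,"az": 0,"dx": 0,"dy": 0.2,"dz": -0.07,"claw": 1},
    {"ax": 0.001,"ay": 0.0,"az": 0,"dx": 0,"dy": 0.2,"dz": -0.07,"claw": 1},
  ],
)

```text
time_s: 12.37
ee_pos: [0.4769, 0.1061, 0.0361]
tcp_rot: [-0.538, -3.089, -0.007]
contact_force: [-1.5, -1.5, 6.4]
opening: -0.0003
```

```bash
python3 st.py
```

```text
t 12.37 tilt fix ax,ay [-0.0054 -0.0049] toolx ang 160.2 F [-1.5 -1.5  6.4]
rack xy of tcp mm 8.3 39.0 z 36.1
```

>>> step_arm(
  targets=[
    {"ax": 0.0,"ay": 0.0,"az": 0,"dx": 0,"dy": 0.2,"dz": -0.07,"claw": 1},
    {"ax": 0.0,"ay": 0.0,"az": 0,"dx": 0,"dy": 0.2,"dz": -0.07,"claw": 1},
    {"ax": 0.0,"ay": 0.0,"az": 0,"dx": 0,"dy": 0.2,"dz": -0.07,"claw": 1},
    {"ax": 0.0,"ay": 0.0,"az": 0,"dx": 0,"dy": 0.2,"dz": -0.07,"claw": 1},
    {"ax": 0.0,"ay": 0.0,"az": 0,"dx": 0,"dy": 0.2,"dz": -0.07,"claw": 1},
    {"ax": 0.0,"ay": 0.0,"az": 0,"dx": 0,"dy": 0.2,"dz": -0.07,"claw": 1},
    {"ax": 0.0,"ay": 0.0,"az": 0,"dx": 0,"dy": 0.2,"dz": -0.07,"claw": 1},
    {"ax": 0.0,"ay": 0.0,"az": 0,"dx": 0,"dy": 0.15,"dz": -0.07,"claw": 1},
    {"ax": 0.0,"ay": 0.0,"az": 0,"dx": 0,"dy": 0.1,"dz": -0.07,"claw": 1},
    {"ax": 0.0,"ay": 0.0,"az": 0,"dx": 0,"dy": 0.1,"dz": -0.07,"claw": 1},
  ],
)

```text
time_s: 13.2
ee_pos: [0.4798, 0.1218, 0.0346]
tcp_rot: [0.538, 3.094, -0.002]
contact_force: [-2.6, -1.5, 7.5]
opening: 0.0002
```

```bash
python3 st.py; python3 look.py e4
```

```text
t 13.2 tilt fix ax,ay [0.0016 0.0013] toolx ang 160.3 F [-2.6 -1.5  7.5]
rack xy of tcp mm 7.9 54.9 z 34.6
[0.4797566  0.12176426 0.0345602 ] [-2.5989298  -1.52324744  7.53056632]
```

View pics/e4.png

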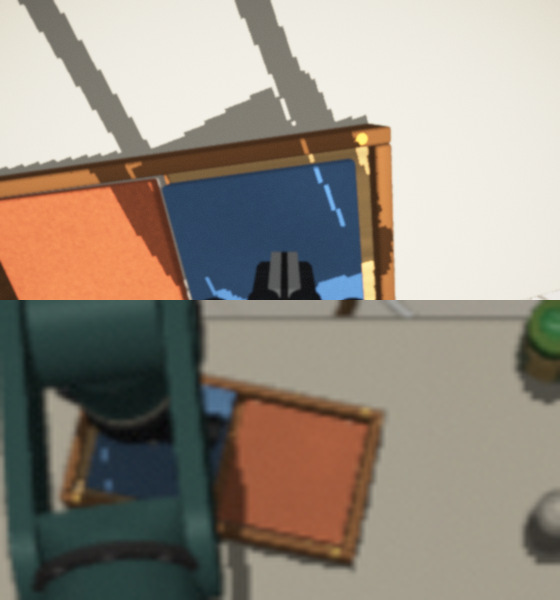

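>>> step_arm(
  targets=[
    {"ax": 0.0,"ay": 0.0,"az": 0,"dx": 0,"dy": 0.12,"dz": -0.065,"claw": 1},
    {"ax": 0.0,"ay": 0.0,"az": 0,"dx": 0,"dy": 0.12,"dz": -0.065,"claw": 1},
    {"ax": 0.0,"ay": 0.0,"az": 0,"dx": 0,"dy": 0.12,"dz": -0.065,"claw": 1},
    {"ax": 0.0,"ay": 0.0,"az": 0,"dx": 0,"dy": 0.12,"dz": -0.065,"claw": 1},
    {"ax": 0.0,"ay": 0.0,"az": 0,"dx": 0,"dy": 0.12,"dz": -0.065,"claw": 1},
    {"ax": 0.0,"ay": 0.0,"az": 0,"dx": 0,"dy": 0.12,"dz": -0.065,"claw": 1},
    {"ax": 0.0,"ay": 0.0,"az": 0,"dx": 0,"dy": 0.12,"dz": -0.065,"claw": 1},
    {"ax": 0.0,"ay": 0.0,"az": 0,"dx": 0,"dy": 0.12,"dz": -0.065,"claw": 1},
    {"ax": 0.0,"ay": 0.0,"az": 0,"dx": 0,"dy": 0.12,"dz": -0.065,"claw": 1},
    {"ax": 0.0,"ay": 0.0,"az": 0,"dx": 0,"dy": 0.12,"dz": -0.065,"claw": 1},
  ],
)

```text
time_s: 14.13
ee_pos: [0.4823, 0.1318, 0.0346]
tcp_rot: [0.536, 3.087, -0.012]
contact_force: [0.1, -1.3, 6.0]
opening: 0.0003
```

```bash
python3 st.py; python3 look.py e5
```

```text
t 14.13 tilt fix ax,ay [0.0087 0.0066] toolx ang 160.3 F [ 0.1 -1.3  6. ]
rack xy of tcp mm 8.3 65.2 z 34.6
[0.48230035 0.13181265 0.03458683] [ 0.09264428 -1.26390919  5.98515644]
```

View pics/e5.png

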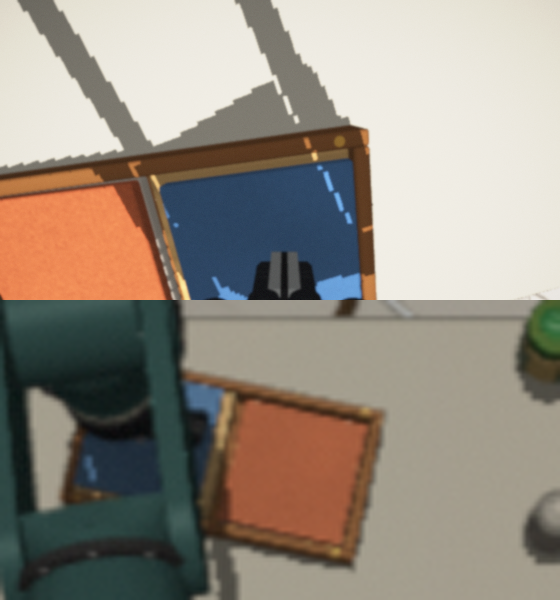

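>>> step_arm(
  targets=[
    {"ax": 0.0,"ay": 0.0,"az": 0,"dx": 0,"dy": 0.12,"dz": -0.07,"claw": 1},
    {"ax": 0.0,"ay": 0.0,"az": 0,"dx": 0,"dy": 0.12,"dz": -0.07,"claw": 1},
    {"ax": 0.0,"ay": 0.0,"az": 0,"dx": 0,"dy": 0.12,"dz": -0.07,"claw": 1},
    {"ax": 0.0,"ay": 0.0,"az": 0,"dx": 0,"dy": 0.12,"dz": -0.07,"claw": 1},
    {"ax": 0.0,"ay": 0.0,"az": 0,"dx": 0,"dy": 0.12,"dz": -0.07,"claw": 1},
    {"ax": 0.0,"ay": 0.0,"az": 0,"dx": 0,"dy": 0,"dz": 0,"claw": 1},
    {"ax": 0.0,"ay": 0.0,"az": 0,"dx": 0,"dy": 0,"dz": 0.2,"claw": 1},
    {"ax": 0.0,"ay": 0.0,"az": 0,"dx": 0,"dy": 0,"dz": 0.5,"claw": 1},
    {"ax": 0.0,"ay": 0.0,"az": 0,"dx": 0,"dy": 0,"dz": 2,"claw": 1},
    {"ax": 0.0,"ay": 0.0,"az": 0,"dx": 0,"dy": 0,"dz": 4,"claw": 1},
  ],
)

```text
time_s: 15.07
ee_pos: [0.4768, 0.1353, 0.0918]
tcp_rot: [-0.536, -3.087, 0.028]
contact_force: [1.1, 0.1, -1.0]
opening: -0.0002
```

```bash
python3 st.py
```

```text
t 15.07 tilt fix ax,ay [ 0.0165 -0.0108] toolx ang 160.3 F [ 1.1  0.1 -1. ]
rack xy of tcp mm 2.2 67.5 z 91.8
```

Run:
```python
from h import *
t=imaging.capture("top"); s=imaging.capture("scene")
print(tri(t,(379,204.8),s,(367.7,249.5)))
print(onz(t,379,204.8,.100),onz(s,367.7,249.5,.1))
# body shoulder centre in top (255/12+356,285/12+183) z .065
print(onz(t,356+257/12,183+282/12,.065))
print("purple",onz(t,390,231.5,.1))
def crop(q,x,y,n): cv2.imwrite(f"pics/{n}.png",cv2.resize(q["frame"][y:y+75,x:x+100,::-1],None,fx=8,fy=8,interpolation=cv2.INTER_CUBIC))
crop(s,240,150,"f_s")
```

```text
(array([ 0.38966373, -0.32512814,  0.09234733]), np.float64(0.0008090018904704383))
[ 0.38811441 -0.32328474  0.1       ] [ 0.38413219 -0.32856799  0.1       ]
[ 0.38873404 -0.32552752  0.065     ]
purple [ 0.31068756 -0.35243768  0.1       ]
```

View pics/f_s.png

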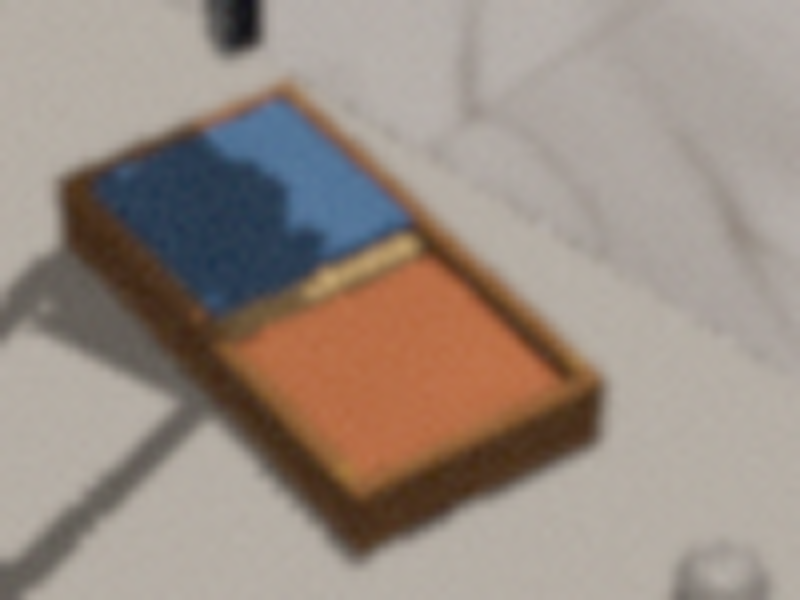

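The scene view shows the blue tile on the ledge against the end stop, crop (190,190). A thin ledge strip shows behind it at about (330,285), and the terracotta tile is in place. Next I'll check the clearances round the bottle.

Run:
```python
from h import *
t=imaging.capture("top"); s=imaging.capture("scene")
print("kettle base c",onz(s,442,283,0.01),"left edge",onz(s,410,283,0.01), onz(t,404,180,0.06),"lid",tri(t,(447,152),s,(459,215)))
print("shaker",onz(t,329,200,.085),"jarc",onz(t,359,155,.106))
f=t["frame"][130:280,320:520,::-1]; cv2.imwrite("pics/g.png",cv2.resize(f,None,fx=4,fy=4,interpolation=cv2.INTER_CUBIC))
```

```text
kettle base c [ 0.49695746 -0.5024243   0.01      ] left edge [ 0.43768143 -0.44170036  0.01      ] [ 0.4701209  -0.40864007  0.06      ] lid (array([ 0.50643003, -0.47838202,  0.24451113]), np.float64(9.529013877055586e-05))
shaker [ 0.40444439 -0.18046991  0.085     ] jarc [ 0.53464181 -0.26804391  0.106     ]
```

View pics/g.png

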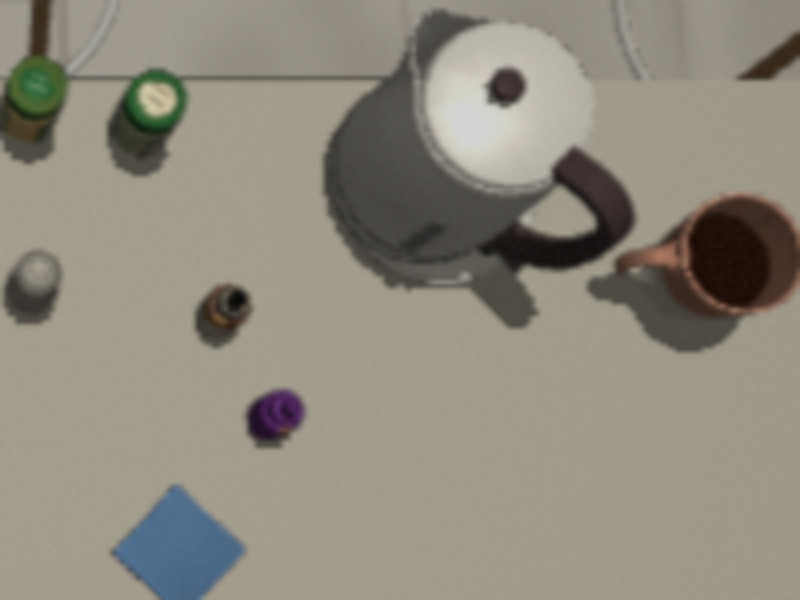

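>>> step_arm(
  targets=[
    {"ax": 0,"ay": 0,"az": 0,"dx": 0,"dy": 0,"dz": 4,"claw": 1},
    {"ax": 0,"ay": 0,"az": 0,"dx": 0,"dy": 0,"dz": 4,"claw": 1},
    {"ax": 0,"ay": 0,"az": 0,"dx": -0.6,"dy": -2.5,"dz": 3,"claw": 1},
    {"ax": 0,"ay": 0,"az": 0,"dx": -0.8,"dy": -3.8,"dz": 1,"claw": 1},
    {"ax": 0,"ay": 0,"az": 0,"dx": -0.8,"dy": -4,"dz": 0,"claw": 0},
    {"ax": 0,"ay": 0,"az": 0,"dx": -0.8,"dy": -4,"dz": 0,"claw": -1},
    {"ax": 0,"ay": 0,"az": 0,"dx": -0.8,"dy": -4,"dz": 0,"claw": -1},
    {"ax": 0,"ay": 0,"az": 0,"dx": -0.8,"dy": -4,"dz": 0,"claw": -1},
    {"ax": 0,"ay": 0,"az": 0,"dx": -0.8,"dy": -4,"dz": 0,"claw": -1},
    {"ax": 0,"ay": 0,"az": 0,"dx": -0.8,"dy": -4,"dz": 0,"claw": -1},
  ],
)

```text
time_s: 16.1
ee_pos: [0.4052, -0.1692, 0.2033]
tcp_rot: [-0.504, -3.074, 0.026]
contact_force: [1.8, -0.1, -0.9]
opening: 0.0724
```

```bash
python3 st.py; python3 look.py h1; python3 -c "
from workcell import r;print(r.sense()['joint_positions'])"
```

```text
t 16.1 tilt fix ax,ay [ 0.0125 -0.0291] toolx ang 161.4 F [ 1.8 -0.1 -0.9]
rack xy of tcp mm -5.1 -245.2 z 203.3
[ 0.40517743 -0.16918279  0.20325453] [ 1.76293911 -0.09772792 -0.90034116]
[-0.51227633 -0.13703536  1.64707686 -0.02796881  1.65216487 -1.75051143]
```

View pics/h1.png

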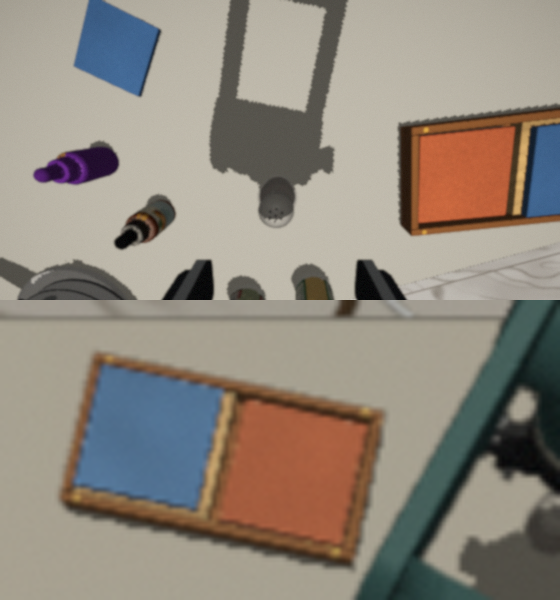

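The tile looks home: it is flush at the left against the stop in the lower view, at about (80,430). I'll measure it and get a wrist fix on the bottle.

Run:
```python
from h import *
t=imaging.capture("top"); s=r.sense(); w=wristcam(s,imaging.capture("wrist"))
h=cv2.cvtColor(np.ascontiguousarray(t["frame"][:,:,::-1]),cv2.COLOR_BGR2HSV)
def rect(c,m,z,x0=190,x1=290):
    k=max(cv2.findContours(m,cv2.RETR_EXTERNAL,cv2.CHAIN_APPROX_NONE)[0],key=cv2.contourArea)
    B=cv2.boxPoints(cv2.minAreaRect(k)); P=np.array([onz(c,*b,z) for b in B])[:,:2]; return P.mean(0),np.linalg.norm(np.diff(P,axis=0),axis=1)
m=cv2.inRange(h,(100,110,50),(118,255,255)); m[:,320:]=0
b=rect(t,m,.0346); print("blue",b)
m=cv2.inRange(h,(0,120,60),(11,255,255)); m[:,:225]=0;m[:,290:]=0;m[:150]=0;m[225:]=0
q=rect(t,m,.028); print("terra",q)
m=cv2.inRange(h,(0,90,30),(22,255,255))|cv2.inRange(h,(100,110,50),(118,255,255)); m[:,:195]=0;m[:,300:]=0;m[:150]=0;m[225:]=0
w_=rect(t,m,.036); print("rack",w_)
y=np.array([.2059,.9786])
print("blue rel terra along y",y@(b[0]-q[0]),"blue rel rack",y@(b[0]-w_[0]))
# bottle in wrist: top cap tip px ~ (122,240), shoulder
cv2.imwrite("pics/h2.png",cv2.resize(w["frame"][180:260,90:190,::-1],None,fx=7,fy=7,interpolation=cv2.INTER_CUBIC)); np.savez("w2.npz",**w)
```

```text
blue (array([0.47750204, 0.12551919]), array([0.08948682, 0.0893219 , 0.08929383]))
terra (array([0.45278352, 0.01500414]), array([0.09958408, 0.09848221, 0.09936855]))
rack (array([0.46164508, 0.06901231]), array([0.12156218, 0.22971941, 0.12094763]))
blue rel terra along y 0.11323956897562473 blue rel rack 0.058562580596413845
```

View pics/h2.png

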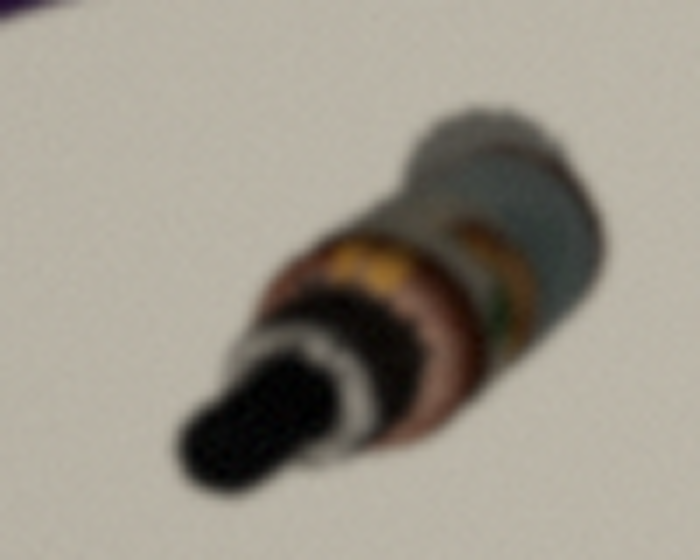

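Run:
```python
from h import *
w=dict(np.load("w2.npz"))
print(onz(w,90+372/7,180+342/7,.065),onz(w,90+228/7,180+448/7,.098),onz(w,90+520/7,180+230/7,.005))
```

```text
[ 0.38664635 -0.31897181  0.065     ] [ 0.38769372 -0.32318167  0.098     ] [ 0.38756494 -0.32240055  0.005     ]
```

>>> step_arm(
  targets=[
    {"ax": 0.002,"ay": -0.005,"az": 0,"dx": -0.4,"dy": -3.8,"dz": 0,"claw": -1},
    {"ax": 0.002,"ay": -0.005,"az": 0,"dx": -0.4,"dy": -3.8,"dz": 0,"claw": -1},
    {"ax": 0.002,"ay": -0.005,"az": 0,"dx": -0.4,"dy": -3.8,"dz": 0,"claw": -1},
    {"ax": 0.002,"ay": -0.005,"az": 0,"dx": -0.4,"dy": -3.5,"dz": 0,"claw": -1},
    {"ax": 0.002,"ay": -0.005,"az": 0,"dx": 0,"dy": 0,"dz": -2,"claw": -1},
    {"ax": 0.002,"ay": -0.004,"az": 0,"dx": 0,"dy": 0,"dz": -2,"claw": -1},
    {"ax": 0,"ay": 0,"az": 0,"dx": 0,"dy": 0,"dz": -1,"claw": -1},
    {"ax": 0,"ay": 0,"az": 0,"dx": 0,"dy": 0,"dz": 0,"claw": -1},
    {"ax": 0,"ay": 0,"az": 0,"dx": 0,"dy": 0,"dz": 0,"claw": -1},
    {"ax": 0,"ay": 0,"az": 0,"dx": 0,"dy": 0,"dz": 0,"claw": -1},
  ],
)

```text
time_s: 17.13
ee_pos: [0.3965, -0.3055, 0.1453]
tcp_rot: [-0.464, -3.102, -0.022]
contact_force: [-0.1, 0.0, 0.3]
opening: 0.0855
```

```bash
python3 st.py
python3 - <<'E'
from h import *
s=r.sense(); w=wristcam(s,imaging.capture("wrist")); np.savez("w3.npz",**w); print(s["ee_pos"],s["joint_positions"])
f=np.ascontiguousarray(w["frame"][:,:,::-1]); cv2.imwrite("pics/i1.png",f)
for z in (.03,.065,.1): print(z,proj(w,[.388,-.323,z]).round(1))
E
```

```text
t 17.13 tilt fix ax,ay [-0.0144 -0.003 ] toolx ang 163.0 F [-0.1  0.   0.3]
rack xy of tcp mm 14.4 -380.4 z 145.3
[ 0.39648651 -0.30549744  0.14532328] [-0.77516633  0.01867516  1.61403891  0.00819017  1.52115263 -2.04956375]
0.03 [261.3 201.4]
0.065 [258.6 214. ]
0.1 [255.2 230.7]
```

View pics/i1.png

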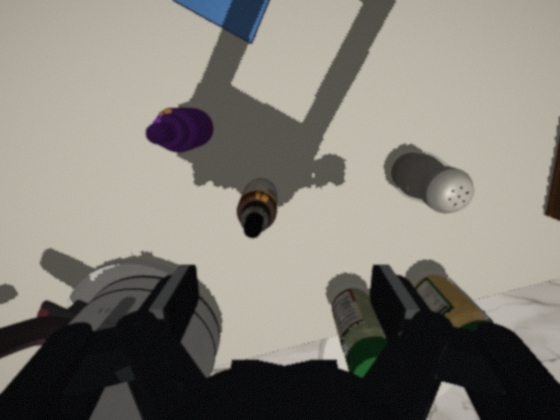

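The wrist view shows the amber bottle between the fingers, with its cap at (252,229). The purple bottle at (180,130), the shaker at (430,180) and the kettle are all clear.

Run:
```python
from h import *
w=dict(np.load("w3.npz"))
f=w["frame"][165:250,210:310,::-1]; cv2.imwrite("pics/i2.png",cv2.resize(f,None,fx=7,fy=7,interpolation=cv2.INTER_CUBIC))
print(onz(w,257,211.5,.065),onz(w,252.5,229,.098))
```

```text
[ 0.38563318 -0.32356901  0.065     ] [ 0.38699169 -0.32473898  0.098     ]
```

View pics/i2.png

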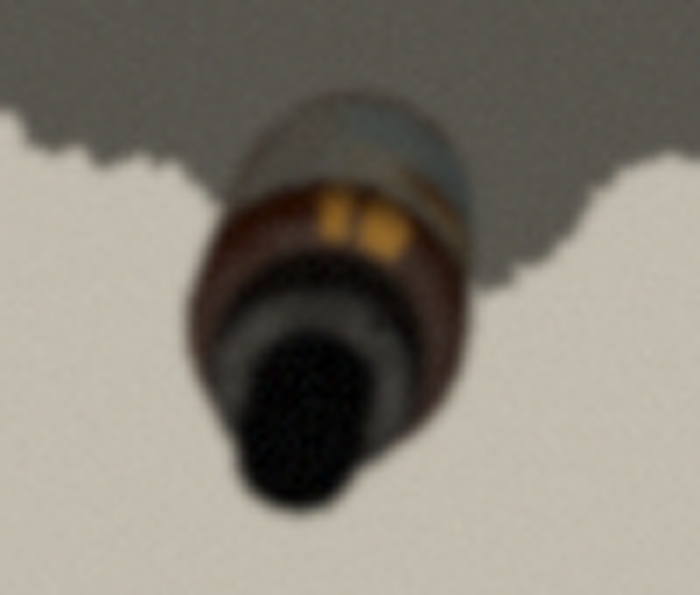

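>>> step_arm(
  targets=[
    {"ax": -0.004,"ay": 0,"az": 0,"dx": -0.4,"dy": -0.7,"dz": 0,"claw": -1},
    {"ax": -0.004,"ay": 0,"az": 0,"dx": -0.4,"dy": -0.7,"dz": 0,"claw": -1},
    {"ax": -0.004,"ay": 0,"az": 0,"dx": -0.3,"dy": -0.5,"dz": 0,"claw": -1},
    {"ax": 0,"ay": 0,"az": 0,"dx": 0,"dy": 0,"dz": 0,"claw": -1},
    {"ax": 0,"ay": 0,"az": 0,"dx": 0,"dy": 0,"dz": -0.5,"claw": -1},
    {"ax": 0,"ay": 0,"az": 0,"dx": 0,"dy": 0,"dz": -0.5,"claw": -1},
    {"ax": 0,"ay": 0,"az": 0,"dx": 0,"dy": 0,"dz": -0.5,"claw": -1},
    {"ax": 0,"ay": 0,"az": 0,"dx": 0,"dy": 0,"dz": -0.5,"claw": -1},
    {"ax": 0,"ay": 0,"az": 0,"dx": 0,"dy": 0,"dz": -0.5,"claw": -1},
    {"ax": 0,"ay": 0,"az": 0,"dx": 0,"dy": 0,"dz": 0,"claw": -1},
  ],
)

```text
time_s: 18.02
ee_pos: [0.3861, -0.3272, 0.1226]
tcp_rot: [0.462, 3.104, -0.007]
contact_force: [-0.6, -0.1, 0.1]
opening: 0.0856
```

```bash
python3 st.py
```

```text
t 18.02 tilt fix ax,ay [0.0053 0.0031] toolx ang 163.1 F [-0.6 -0.1  0.1]
rack xy of tcp mm 8.7 -403.8 z 122.6
```

>>> step_arm(
  targets=[
    {"ax": 0,"ay": 0,"az": 0,"dx": 0,"dy": 0.15,"dz": -0.8,"claw": -1},
    {"ax": 0,"ay": 0,"az": 0,"dx": 0,"dy": 0.1,"dz": -1.3,"claw": -1},
    {"ax": 0,"ay": 0,"az": 0,"dx": 0,"dy": 0,"dz": -1.3,"claw": -1},
    {"ax": 0,"ay": 0,"az": 0,"dx": 0,"dy": 0,"dz": -1.3,"claw": -1},
    {"ax": 0,"ay": 0,"az": 0,"dx": 0,"dy": 0,"dz": -1.3,"claw": -1},
    {"ax": 0,"ay": 0,"az": 0,"dx": 0,"dy": 0,"dz": -1.2,"claw": -1},
    {"ax": 0,"ay": 0,"az": 0,"dx": 0,"dy": 0,"dz": -0.8,"claw": -1},
    {"ax": 0,"ay": 0,"az": 0,"dx": 0,"dy": 0,"dz": -0.3,"claw": -1},
    {"ax": 0,"ay": 0,"az": 0,"dx": 0,"dy": 0,"dz": 0,"claw": -1},
    {"ax": 0,"ay": 0,"az": 0,"dx": 0,"dy": 0,"dz": 0,"claw": -1},
  ],
)

```text
time_s: 18.85
ee_pos: [0.3858, -0.3221, 0.0319]
tcp_rot: [0.459, 3.106, -0.004]
contact_force: [0.5, 0.4, -0.2]
opening: 0.0852
```

```bash
python3 st.py; python3 look.py j1
```

```text
t 18.85 tilt fix ax,ay [0.003  0.0018] toolx ang 163.2 F [ 0.5  0.4 -0.2]
rack xy of tcp mm 7.3 -398.8 z 31.9
[ 0.38575411 -0.32205968  0.03191021] [ 0.52742071  0.39442074 -0.22439179]
```

View pics/j1.png

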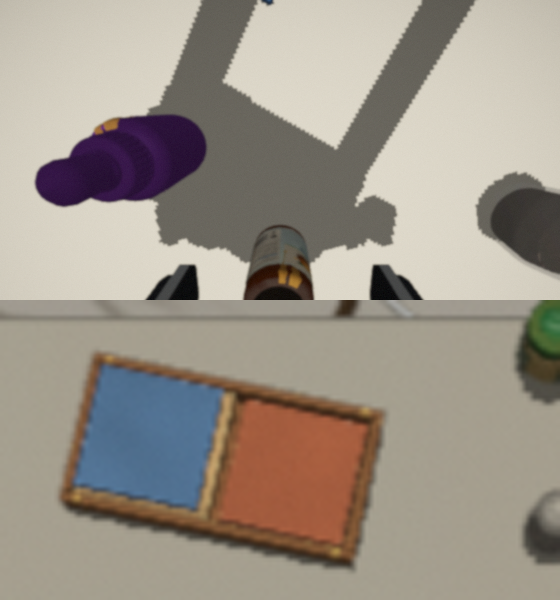

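The bottle at (280,265) is centred between the fingers. I'll close gently.

>>> step_arm(
  targets=[
    {"ax": 0,"ay": 0,"az": 0,"dx": 0,"dy": 0,"dz": 0,"claw": -0.3},
    {"ax": 0,"ay": 0,"az": 0,"dx": 0,"dy": 0,"dz": 0,"claw": 0},
    {"ax": 0,"ay": 0,"az": 0,"dx": 0,"dy": 0,"dz": 0,"claw": 0.1},
    {"ax": 0,"ay": 0,"az": 0,"dx": 0,"dy": 0,"dz": 0,"claw": 0.2},
    {"ax": 0,"ay": 0,"az": 0,"dx": 0,"dy": 0,"dz": 0,"claw": 0.3},
    {"ax": 0,"ay": 0,"az": 0,"dx": 0,"dy": 0,"dz": 0,"claw": 0.5},
    {"ax": 0,"ay": 0,"az": 0,"dx": 0,"dy": 0,"dz": 0,"claw": 1},
    {"ax": 0,"ay": 0,"az": 0,"dx": 0,"dy": 0,"dz": 0,"claw": 1},
    {"ax": 0,"ay": 0,"az": 0,"dx": 0,"dy": 0,"dz": 0,"claw": 1},
    {"ax": 0,"ay": 0,"az": 0,"dx": 0,"dy": 0,"dz": 0,"claw": 1},
  ],
  newtons=30,
)

```text
time_s: 19.78
ee_pos: [0.3876, -0.3241, 0.0356]
tcp_rot: [0.459, 3.1, -0.011]
contact_force: [0.1, 0.3, -0.2]
opening: 0.0314
```

```bash
python3 st.py; python3 look.py j2
```

```text
t 19.78 tilt fix ax,ay [0.0084 0.007 ] toolx ang 163.2 F [ 0.1  0.3 -0.2]
rack xy of tcp mm 9.5 -400.4 z 35.6
[ 0.3875523  -0.32406596  0.03564807] [ 0.07285394  0.32957791 -0.17932146]
```

View pics/j2.png

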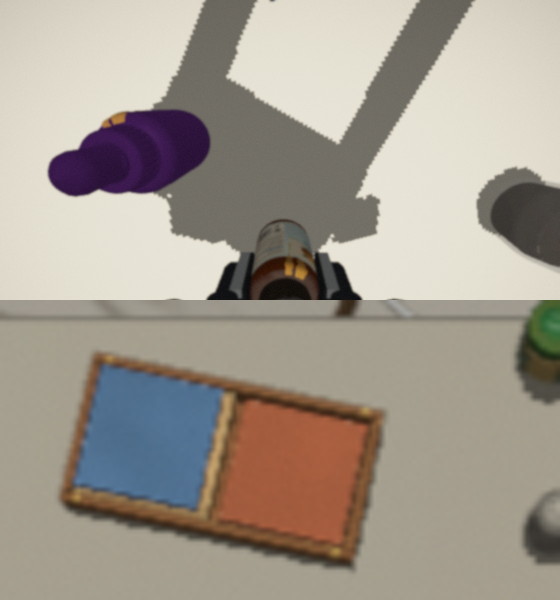

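>>> step_arm(
  targets=[
    {"ax": 0,"ay": 0,"az": 0,"dx": 0,"dy": 0,"dz": 1,"claw": 1},
    {"ax": 0,"ay": 0,"az": 0,"dx": 0,"dy": 0,"dz": 2,"claw": 1},
    {"ax": 0,"ay": 0,"az": 0,"dx": 0,"dy": 0,"dz": 3,"claw": 1},
    {"ax": 0,"ay": 0,"az": 0,"dx": 0,"dy": 0,"dz": 3.5,"claw": 1},
    {"ax": 0,"ay": 0,"az": 0,"dx": 0,"dy": 0,"dz": 3.5,"claw": 1},
    {"ax": 0,"ay": 0,"az": 0,"dx": 0,"dy": 0,"dz": 3,"claw": 1},
    {"ax": 0,"ay": 0,"az": 0,"dx": 0.4,"dy": 2,"dz": 0,"claw": 1},
    {"ax": 0,"ay": 0,"az": 0,"dx": 0.6,"dy": 3,"dz": 0,"claw": 1},
    {"ax": 0,"ay": 0,"az": 0,"dx": 0.6,"dy": 3,"dz": 0,"claw": 1},
    {"ax": 0,"ay": 0,"az": 0,"dx": 0.6,"dy": 3,"dz": 0,"claw": 1},
  ],
)

```text
time_s: 20.72
ee_pos: [0.4061, -0.2129, 0.2088]
tcp_rot: [0.475, 3.096, -0.014]
contact_force: [0.3, -0.3, -0.8]
opening: 0.0313
```

```bash
python3 st.py;python3 -c "
from workcell import r;s=r.sense();print(s['ee_pos'],s['opening'])"
```

```text
t 20.72 tilt fix ax,ay [0.0102 0.0079] toolx ang 162.6 F [ 0.3 -0.3 -0.8]
rack xy of tcp mm 4.8 -287.8 z 208.8
[ 0.40610997 -0.21294043  0.20876673] 0.031258696895622946
```

>>> step_arm(
  targets=[
    {"ax": 0.001,"ay": 0.001,"az": 0,"dx": 0.8,"dy": 3.8,"dz": 0,"claw": 1},
    {"ax": 0.001,"ay": 0.001,"az": 0,"dx": 0.8,"dy": 3.8,"dz": 0,"claw": 1},
    {"ax": 0.001,"ay": 0.001,"az": 0,"dx": 0.8,"dy": 3.8,"dz": 0,"claw": 1},
    {"ax": 0.001,"ay": 0.001,"az": 0,"dx": 0.8,"dy": 3.8,"dz": 0,"claw": 1},
    {"ax": 0.001,"ay": 0.001,"az": 0,"dx": 0.8,"dy": 3.8,"dz": 0,"claw": 1},
    {"ax": 0.001,"ay": 0.001,"az": 0,"dx": 0.8,"dy": 3.8,"dz": 0,"claw": 1},
    {"ax": 0.001,"ay": 0.001,"az": 0,"dx": 0.8,"dy": 3.8,"dz": 0,"claw": 1},
    {"ax": 0.001,"ay": 0.001,"az": 0,"dx": 0.6,"dy": 3,"dz": 0,"claw": 1},
    {"ax": 0.001,"ay": 0.001,"az": 0,"dx": 0.4,"dy": 2,"dz": 0,"claw": 1},
    {"ax": 0,"ay": 0,"az": 0,"dx": 0,"dy": 0,"dz": 0,"claw": 1},
  ],
)

```text
time_s: 21.55
ee_pos: [0.4712, 0.1236, 0.2188]
tcp_rot: [0.47, 3.094, 0.002]
contact_force: [-0.2, 0.5, -1.2]
opening: 0.0314
```

```bash
python3 st.py
python3 - <<'E'
from h import *
s=r.sense(); w=wristcam(s,imaging.capture("wrist")); np.savez("w4.npz",**w); print(s["ee_pos"])
f=np.ascontiguousarray(w["frame"][:,:,::-1]); cv2.imwrite("pics/k1.png",f)
m=cv2.inRange(cv2.cvtColor(f,cv2.COLOR_BGR2HSV),(100,90,30),(120,255,255))
k=max(cv2.findContours(m,cv2.RETR_EXTERNAL,cv2.CHAIN_APPROX_NONE)[0],key=cv2.contourArea)
B=cv2.approxPolyDP(k,8,True)[:,0]; print(B.tolist())
P=np.array([onz(w,*b,.0346) for b in B]); print(P.mean(0),P.round(4).tolist())
E
```

```text
t 21.55 tilt fix ax,ay [0.0006 0.012 ] toolx ang 162.7 F [-0.2  0.5 -1.2]
rack xy of tcp mm -0.8 54.9 z 218.8
[0.47123446 0.12356855 0.21877889]
[[325, 141], [240, 149], [250, 228], [329, 221]]
[0.47529899 0.12504    0.0346    ] [[0.4397, 0.1798, 0.0346], [0.4206, 0.0899, 0.0346], [0.5109, 0.0696, 0.0346], [0.5301, 0.1608, 0.0346]]
```

View pics/k1.png

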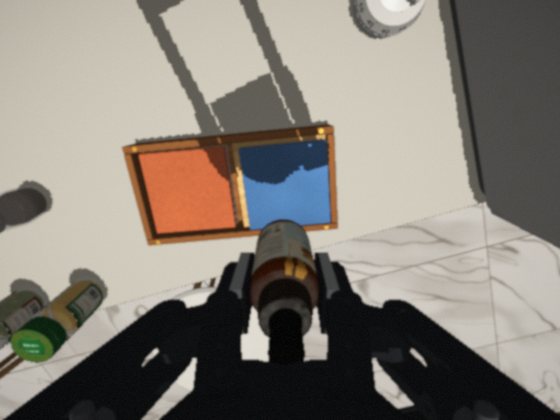

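The bottle is held upright, and the blue tile spans (240,149)-(329,221), flush with the stop. Its centre is at about (0.475, 0.125). I'll descend to just above it.

>>> step_arm(
  targets=[
    {"ax": 0,"ay": 0.004,"az": 0,"dx": 0.2,"dy": 0.1,"dz": -1.5,"claw": 1},
    {"ax": 0,"ay": 0.004,"az": 0,"dx": 0.2,"dy": 0.1,"dz": -2.5,"claw": 1},
    {"ax": 0,"ay": 0.004,"az": 0,"dx": 0.1,"dy": 0.1,"dz": -2.5,"claw": 1},
    {"ax": 0,"ay": 0,"az": 0,"dx": 0,"dy": 0,"dz": -2.5,"claw": 1},
    {"ax": 0,"ay": 0,"az": 0,"dx": 0,"dy": 0,"dz": -2,"claw": 1},
    {"ax": 0,"ay": 0,"az": 0,"dx": 0,"dy": 0,"dz": -1,"claw": 1},
    {"ax": 0,"ay": 0,"az": 0,"dx": 0,"dy": 0,"dz": -0.5,"claw": 1},
    {"ax": 0,"ay": 0,"az": 0,"dx": 0,"dy": 0,"dz": 0,"claw": 1},
    {"ax": 0,"ay": 0,"az": 0,"dx": 0,"dy": 0,"dz": 0,"claw": 1},
    {"ax": 0,"ay": 0,"az": 0,"dx": 0,"dy": 0,"dz": 0,"claw": 1},
  ],
)

```text
time_s: 22.43
ee_pos: [0.4777, 0.1168, 0.0976]
tcp_rot: [0.483, 3.092, -0.007]
contact_force: [-0.3, 0.4, -1.3]
opening: 0.0312
```

```bash
python3 st.py
python3 - <<'E'
from h import *
s=r.sense(); c=imaging.capture("scene")
cv2.imwrite("pics/k2.png",cv2.resize(c["frame"][135:225,225:335,::-1],None,fx=7,fy=6.6,interpolation=cv2.INTER_CUBIC)); print(s["ee_pos"])
E
```

```text
t 22.43 tilt fix ax,ay [0.0066 0.0114] toolx ang 162.2 F [-0.3  0.4 -1.3]
rack xy of tcp mm 6.9 49.6 z 97.6
[0.47768543 0.11677587 0.09756559]
```

View pics/k2.png

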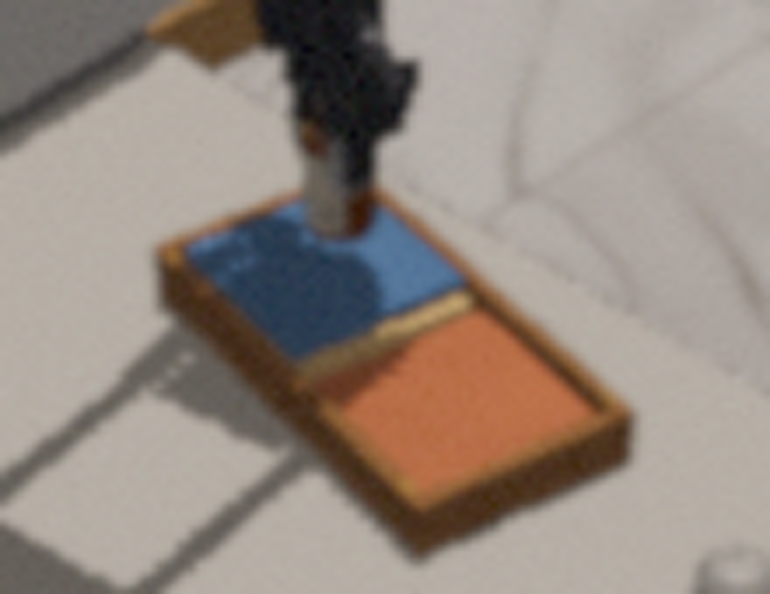

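>>> step_arm(
  targets=[
    {"ax": 0.002,"ay": 0.003,"az": 0,"dx": -0.1,"dy": 0.3,"dz": 0,"claw": 1},
    {"ax": 0.002,"ay": 0.003,"az": 0,"dx": -0.1,"dy": 0.3,"dz": 0,"claw": 1},
    {"ax": 0.002,"ay": 0.003,"az": 0,"dx": 0,"dy": 0.2,"dz": -0.4,"claw": 1},
    {"ax": 0,"ay": 0.002,"az": 0,"dx": 0,"dy": 0.1,"dz": -0.4,"claw": 1},
    {"ax": 0,"ay": 0,"az": 0,"dx": 0,"dy": 0,"dz": -0.4,"claw": 1},
    {"ax": 0,"ay": 0,"az": 0,"dx": 0,"dy": 0,"dz": -0.4,"claw": 1},
    {"ax": 0,"ay": 0,"az": 0,"dx": 0,"dy": 0,"dz": -0.2,"claw": 1},
    {"ax": 0,"ay": 0,"az": 0,"dx": 0,"dy": 0,"dz": 0,"claw": 1},
    {"ax": 0,"ay": 0,"az": 0,"dx": 0,"dy": 0,"dz": 0,"claw": 1},
    {"ax": 0,"ay": 0,"az": 0,"dx": 0,"dy": 0,"dz": 0,"claw": 1},
  ],
)

```text
time_s: 23.32
ee_pos: [0.4779, 0.1277, 0.0815]
tcp_rot: [0.482, 3.098, 0.003]
contact_force: [-0.0, 0.4, -1.1]
opening: 0.0312
```

```bash
python3 st.py
```

```text
t 23.32 tilt fix ax,ay [-0.001   0.0065] toolx ang 162.3 F [-0.   0.4 -1.1]
rack xy of tcp mm 4.9 60.3 z 81.5
```

>>> step_arm(
  targets=[
    {"ax": 0,"ay": 0.002,"az": 0,"dx": -0.05,"dy": 0,"dz": -0.1,"claw": 1},
    {"ax": 0,"ay": 0.002,"az": 0,"dx": -0.05,"dy": 0,"dz": -0.1,"claw": 1},
    {"ax": 0,"ay": 0.002,"az": 0,"dx": -0.05,"dy": 0,"dz": -0.1,"claw": 1},
    {"ax": 0,"ay": 0,"az": 0,"dx": -0.05,"dy": 0,"dz": -0.1,"claw": 1},
    {"ax": 0,"ay": 0,"az": 0,"dx": 0,"dy": 0,"dz": -0.1,"claw": 1},
    {"ax": 0,"ay": 0,"az": 0,"dx": 0,"dy": 0,"dz": -0.1,"claw": 1},
    {"ax": 0,"ay": 0,"az": 0,"dx": 0,"dy": 0,"dz": -0.1,"claw": 1},
    {"ax": 0,"ay": 0,"az": 0,"dx": 0,"dy": 0,"dz": -0.06,"claw": 1},
    {"ax": 0,"ay": 0,"az": 0,"dx": 0,"dy": 0,"dz": -0.06,"claw": 1},
    {"ax": 0,"ay": 0,"az": 0,"dx": 0,"dy": 0,"dz": -0.04,"claw": 1},
  ],
)

```text
time_s: 24.15
ee_pos: [0.4761, 0.1275, 0.0726]
tcp_rot: [0.483, 3.103, 0.002]
contact_force: [0.1, 0.5, -1.2]
opening: 0.0313
```

```bash
python3 st.py
```

```text
t 24.15 tilt fix ax,ay [-0.0011  0.0012] toolx ang 162.3 F [ 0.1  0.5 -1.2]
rack xy of tcp mm 3.2 59.8 z 72.6
```

>>> step_arm(
  targets=[
    {"ax": 0,"ay": 0,"az": 0,"dx": 0,"dy": 0,"dz": -0.04,"claw": 1},
    {"ax": 0,"ay": 0,"az": 0,"dx": 0,"dy": 0,"dz": -0.04,"claw": 1},
    {"ax": 0,"ay": 0,"az": 0,"dx": 0,"dy": 0,"dz": -0.04,"claw": 1},
    {"ax": 0,"ay": 0,"az": 0,"dx": 0,"dy": 0,"dz": -0.04,"claw": 1},
    {"ax": 0,"ay": 0,"az": 0,"dx": 0,"dy": 0,"dz": -0.04,"claw": 1},
    {"ax": 0,"ay": 0,"az": 0,"dx": 0,"dy": 0,"dz": -0.04,"claw": 1},
    {"ax": 0,"ay": 0,"az": 0,"dx": 0,"dy": 0,"dz": -0.04,"claw": 1},
    {"ax": 0,"ay": 0,"az": 0,"dx": 0,"dy": 0,"dz": -0.04,"claw": 1},
    {"ax": 0,"ay": 0,"az": 0,"dx": 0,"dy": 0,"dz": -0.04,"claw": 1},
    {"ax": 0,"ay": 0,"az": 0,"dx": 0,"dy": 0,"dz": -0.04,"claw": 1},
  ],
)

```text
time_s: 24.98
ee_pos: [0.4769, 0.1276, 0.07]
tcp_rot: [0.483, 3.101, 0.003]
contact_force: [-2.4, 0.5, 2.2]
opening: 0.0312
```

```bash
python3 st.py
```

```text
t 24.98 tilt fix ax,ay [-0.0013  0.0033] toolx ang 162.3 F [-2.4  0.5  2.2]
rack xy of tcp mm 3.9 60.0 z 70.0
```

Contact is made gently at z = 70.0 mm, as predicted, with about 3 N. I'll release slowly.

>>> step_arm(
  targets=[
    {"ax": 0,"ay": 0,"az": 0,"dx": 0,"dy": 0,"dz": 0,"claw": 1},
    {"ax": 0,"ay": 0,"az": 0,"dx": 0,"dy": 0,"dz": 0,"claw": 0.25},
    {"ax": 0,"ay": 0,"az": 0,"dx": 0,"dy": 0,"dz": 0,"claw": 0.22},
    {"ax": 0,"ay": 0,"az": 0,"dx": 0,"dy": 0,"dz": 0,"claw": 0.18},
    {"ax": 0,"ay": 0,"az": 0,"dx": 0,"dy": 0,"dz": 0,"claw": 0.1},
    {"ax": 0,"ay": 0,"az": 0,"dx": 0,"dy": 0,"dz": 0,"claw": 0},
    {"ax": 0,"ay": 0,"az": 0,"dx": 0,"dy": 0,"dz": 0,"claw": -0.2},
    {"ax": 0,"ay": 0,"az": 0,"dx": 0,"dy": 0,"dz": 0,"claw": -0.4},
    {"ax": 0,"ay": 0,"az": 0,"dx": 0,"dy": 0,"dz": 0,"claw": -0.7},
    {"ax": 0,"ay": 0,"az": 0,"dx": 0,"dy": 0,"dz": 0,"claw": -1},
  ],
)

```text
time_s: 25.82
ee_pos: [0.4768, 0.1276, 0.069]
tcp_rot: [0.483, 3.101, 0.003]
contact_force: [1.3, 0.7, -0.7]
opening: 0.0816
```

```bash
python3 st.py; python3 look.py l1
```

```text
t 25.82 tilt fix ax,ay [-0.0014  0.003 ] toolx ang 162.3 F [ 1.3  0.7 -0.7]
rack xy of tcp mm 3.8 60.0 z 69.0
[0.47680037 0.12763969 0.06901097] [ 1.29747165  0.65215702 -0.65479581]
```

View pics/l1.png

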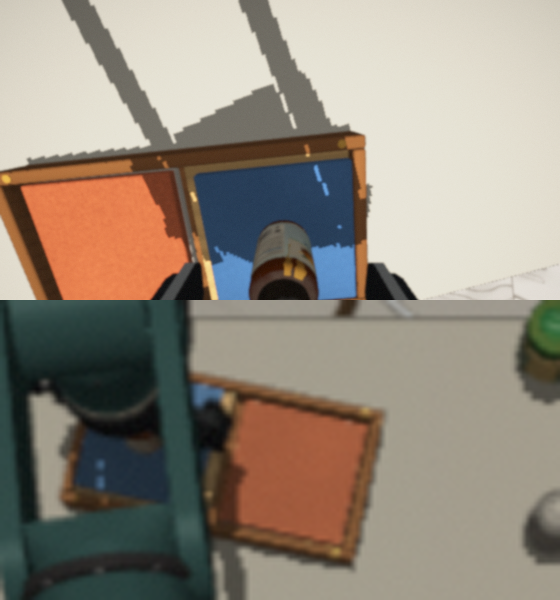

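The bottle at (285,255) stands free between the open fingers. I'll retreat straight up, then aside.

>>> step_arm(
  targets=[
    {"ax": 0,"ay": 0,"az": 0,"dx": 0,"dy": 0,"dz": 0.5,"claw": -1},
    {"ax": 0,"ay": 0,"az": 0,"dx": 0,"dy": 0,"dz": 1,"claw": -1},
    {"ax": 0,"ay": 0,"az": 0,"dx": 0,"dy": 0,"dz": 2,"claw": -1},
    {"ax": 0,"ay": 0,"az": 0,"dx": 0,"dy": 0,"dz": 3,"claw": -1},
    {"ax": 0,"ay": 0,"az": 0,"dx": 0,"dy": 0,"dz": 3.5,"claw": -1},
    {"ax": 0,"ay": 0,"az": 0,"dx": 0,"dy": 0,"dz": 3.5,"claw": -1},
    {"ax": 0,"ay": 0,"az": 0,"dx": 0,"dy": 0,"dz": 3,"claw": -1},
    {"ax": 0,"ay": 0,"az": 0,"dx": -2,"dy": -3,"dz": 0,"claw": -1},
    {"ax": 0,"ay": 0,"az": 0,"dx": -2,"dy": -3,"dz": 0,"claw": -1},
    {"ax": 0,"ay": 0,"az": 0,"dx": -2,"dy": -3,"dz": 0,"claw": -1},
  ],
)

```text
time_s: 26.75
ee_pos: [0.4148, 0.0389, 0.249]
tcp_rot: [0.467, 3.098, 0.005]
contact_force: [0.3, -0.6, 1.6]
opening: 0.0855
```

>>> step_arm(
  targets=[
    {"ax": 0,"ay": 0,"az": 0,"dx": -2,"dy": -3,"dz": 0,"claw": -1},
    {"ax": 0,"ay": 0,"az": 0,"dx": -2,"dy": -3,"dz": 0,"claw": -1},
    {"ax": 0,"ay": 0,"az": 0,"dx": -1,"dy": -3,"dz": 0,"claw": -1},
    {"ax": 0,"ay": 0,"az": 0,"dx": 0,"dy": -3,"dz": 0,"claw": -1},
    {"ax": 0,"ay": 0,"az": 0,"dx": 0,"dy": -3,"dz": 0,"claw": -1},
    {"ax": 0,"ay": 0,"az": 0,"dx": 0,"dy": -2,"dz": 0,"claw": -1},
    {"ax": 0,"ay": 0,"az": 0,"dx": 0,"dy": -1,"dz": 0,"claw": -1},
    {"ax": 0,"ay": 0,"az": 0,"dx": 0,"dy": 0,"dz": 0,"claw": -1},
    {"ax": 0,"ay": 0,"az": 0,"dx": 0,"dy": 0,"dz": 0,"claw": -1},
    {"ax": 0,"ay": 0,"az": 0,"dx": 0,"dy": 0,"dz": 0,"claw": -1},
  ],
)

```text
time_s: 27.58
ee_pos: [0.357, -0.152, 0.2631]
tcp_rot: [0.473, 3.075, -0.008]
contact_force: [0.3, 0.1, -0.2]
opening: 0.0855
```

```bash
python3 st.py
python3 - <<'E'
from h import *
t=imaging.capture("top"); s=imaging.capture("scene")
f=np.hstack([cv2.resize(t["frame"][140:230,190:310],(400,300),interpolation=cv2.INTER_CUBIC),cv2.resize(s["frame"][135:225,225:345],(400,300),interpolation=cv2.INTER_CUBIC)])[:,:,::-1]
g=np.hstack([cv2.resize(x["frame"],(400,300)) for x in (t,s)])[:,:,::-1]
cv2.imwrite("pics/m.png",np.vstack([f,g]))
cv2.imwrite("pics/m2.png",cv2.resize(t["frame"][150:220,195:300,::-1],None,fx=7,fy=7,interpolation=cv2.INTER_CUBIC))
E
```

```text
t 27.58 tilt fix ax,ay [0.0095 0.0295] toolx ang 162.5 F [ 0.3  0.1 -0.2]
rack xy of tcp mm -55.8 -238.4 z 263.1
```

View pics/m.png

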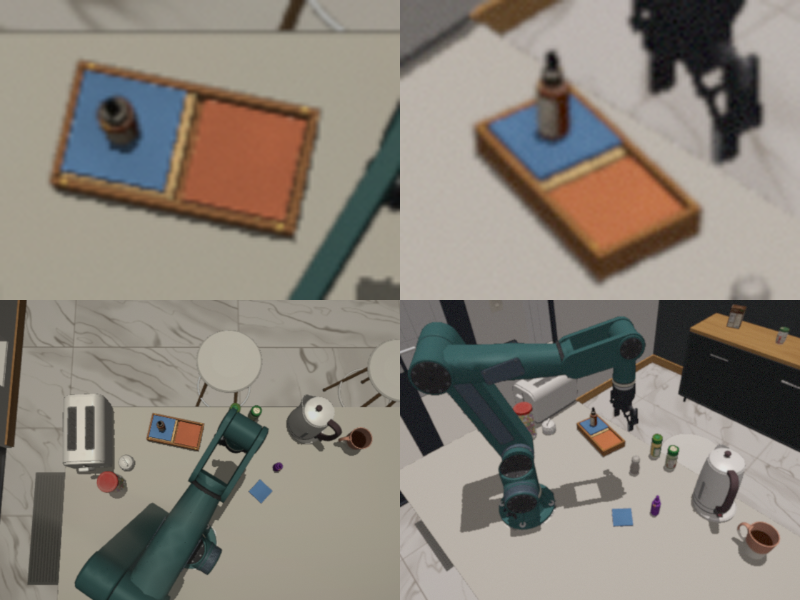

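View pics/m2.png

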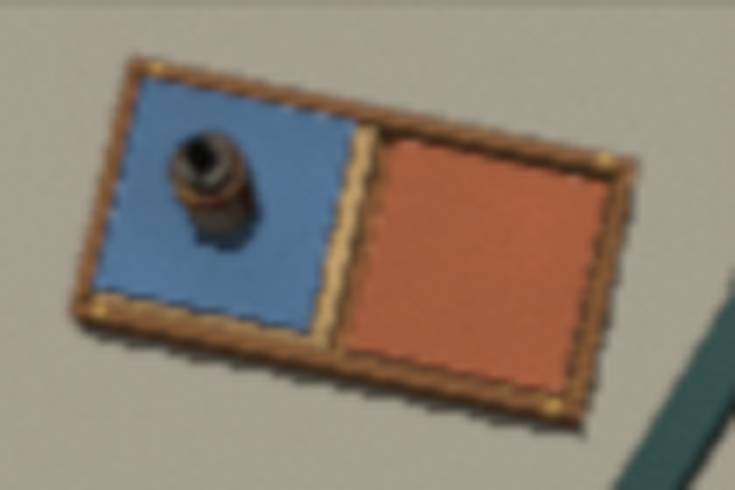

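The bottle stands upright with its base near (222,215), close to the tile centre at (225,205). The tile is flush at the stop. One last numeric check, then I'll hand in.

Run:
```python
from h import *
t=imaging.capture("top"); 
p=onz(t,195+210/7,150+173/7,.1)
h=cv2.cvtColor(np.ascontiguousarray(t["frame"][:,:,::-1]),cv2.COLOR_BGR2HSV)
m=cv2.inRange(h,(100,110,50),(118,255,255)); m[:,250:]=0
k=np.vstack([k for k in cv2.findContours(m,cv2.RETR_EXTERNAL,cv2.CHAIN_APPROX_NONE)[0] if cv2.contourArea(k)>50])
P=np.array([onz(t,*b,.0346) for b in cv2.boxPoints(cv2.minAreaRect(k))]).mean(0)
print("bottle",p,"tile",P,"off",np.linalg.norm((p-P)[:2]))
y=np.array([.2059,.9786]); print("tile rack y",y@(P[:2]-[.46165,.0690]))
order.close_job()
```

```text
bottle [0.47595171 0.12336376 0.1       ] tile [0.47753831 0.12568133 0.0346    ] off 0.0028086365523346504
tile rack y 0.058739754728874084
the job is handed in; nothing more can be done
```

The blue tile is home on the ledge against the end stop, and the amber bottle stands upright and released near the middle of it. I handed the job in at about 28 s; it reported no verdict.

- **Tile slide:** I dragged it with shut fingertips. The force readings, taken at the end of each move, were about 6 to 7.5 N (limit 15 N). The last top view put its centre at rack y = 58.7 mm (58 is home), and it looks flush with the stop. Fingertip height on it was 34.6 mm, down from 37.8 mm on the stack.
- **Bottle:** I set it down with about 3 N of contact. Its axis measures about 3 mm from the tile's centre, and it looks upright in both views.
- **Other things:** The terracotta tile looks unmoved. The white tile lies hidden beneath it, so I couldn't check that one directly. Nothing else appears to have been disturbed, judged by eye. The arm is clear of everything.

No check failed. The camera views disagreed by 2 to 3 mm on absolute positions, and the rack and tiles came out up to 7 mm off their true sizes, both within the tolerances that mattered.

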